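Set a sine plate to 20 degrees on gauge blocks

ROBOT

A 6-joint arm with a two-finger parallel gripper is mounted at the origin on the work surface; the furniture and walls round the work are solid. World frame = base frame: x ahead of the robot, y to its left, z up, the work surface at z = 0. Lengths are in m, angles in rad, forces in N, time in s.
With the tool pointing down it reaches from about 0.35 to 0.925 m from the base axis. Payload 6.4 kg.
Tool frame: the origin (TCP) lies midway between the tips of the shut fingers; the grasp point (between the pads) lies 19 mm behind it; z points along the fingers, y is the direction in which the jaws open and shut (so a half turn about z gives the same grasp; the last joint's range is limited). The gripper opens to 85 mm and grips with 20 to 120 N. Pads are 22 mm wide; open, the fingers measure 114 mm over their backs; the gripper's body (76 mm by 85 mm) begins 54 mm behind the grasp point. The pads swing forward as they close: fully open they stand 13 mm farther back than shut.
Start: joints at [0.928, 0.245, 1.558, -0, 1.339, -0.174], TCP at [0.294, 0.58, 0.231] pointing down, gripper open.
Joint ranges: [-3.13, 3.13], [-1.02, 2.26], [0.13, 2.54], [-0.95, 4.09], [0.21, 2.88], [-2.74, 2.74]. Speed limits (rad/s): [2.57, 2.57, 3.14, 3.14, 3.14, 3.14].

INTERFACE

Orientations are given as a 3x3 rotation matrix whose columns are the frame's x, y, z axes.
In Python, from cell import ctrl, imaging gives the robot as it stands. The module is installed in compiled form; this text tells all that it offers.
- The arm moves only by the tool drive_tool, never from a script. Its argument "commands" is a list that holds one entry, the list of rows, each a list of 7 numbers: the shift along the tool's x, y, z scaled (see below), then the turn, a rotation vector about the tool's x, y, z scaled (see below), then the gripper command: -1 is fully open, 1 is shut, values between are in proportion. A call has exactly 10 rows; each row shifts and turns the commanded pose from where the row before left it, along the tool's axes as they then stand; what a row does not reach is not made up. The controller multiplies each number of a shift by 4 cm and each number of a turn by 120 degrees. A row lasts 1/10 s, in which the tool goes at most 50 mm and 8.59 degrees, less where a joint would pass 70% of its speed; a pose out of reach is approached as far as the arm can. A call with a number of a shift or a turn outside -1 to 1 is refused whole. A call with a gripper value outside its range is refused whole. The fingers move at their own pace and stop on an object; "newtons" is the grip in N (left out, the last holds). Time passes only in rows, so rows that do not move let the fingers close, or fill a call up. It gives the time, the measured TCP pose, the force and the opening at its end, in the units of the state.
- ctrl.read_state(): the state, without advancing time (a new reading comes with each control period).
- imaging.get_image(name): name is "scene" or "top"; returns a dict with "pixels" (480x640x3 uint8, blue, green, red), "range_z" (480x640 float32, m along the optical axis (not along the pixel's ray), 0 where there is no reading), "mtx" (3x3 intrinsics, pixels), "pose" (4x4, takes a point from camera to world coordinates). Camera axes: x right, y up, looking along -z (the intrinsics and any distortion apply to the point x, -y, -z); pixel columns grow to the right and rows downward; lengths in m; the calibration is good to about 2 mm. A picture is of the moment at which its call begins.
- ctrl.sign_off(): hands the job in, once; it reports no verdict.
The state is a dict: "time_s": time; "qpos": joint angles; "joint_velocities": joint speeds; "effort": joint torques, N m; "tcp_pos": TCP position; "tcp_rot": TCP orientation; "wrist_force": force on the tool from outside, world axes, zero at the start; "moment": the same for the moment, N m; "width": opening from 0.0 (shut) to 1.0 (fully open).
Only numpy, scipy, OpenCV 4.12 (cv2) and the standard library are available. Lean on these libraries where they do the work, as an engineer would, in place of code of your own. Each camera call takes 0.05 s, during which the arm holds its last target.

TASK

Set the sine plate to 20 degrees: lift its plate by the red ball (the stiff hinge holds it up), lay the two gauge blocks that together give that height flat on the base, one squarely on the other, under the raised front roller, and push the plate down onto them. Seat the roller on the stack with a steady push of about 15 N at the plate's front edge for half a second (well under 25 N at the roller, or the blocks are marked) and let go; do not disturb the dish, jar and bottle standing around.

Things in the scene. Friction and masses are not known exactly. Their poses are not given: they have to be found in the camera images.
- sine_base: steel base plate fixed to the bench, 180 mm (its x) x 90 mm (its y) x 12 mm thick; origin at the centre of its underside; its +x points to the hinge end and its -x to the open front end, where the blocks go in; its top is 12 mm over the origin. The front 53 mm of the base lie open in front of the level plate
- hinge_axis (a point): middle of the hinge axis, at x = 72 mm, y = 0, z = 20 mm in the base's frame; the axis runs along the base's y. The plate is aluminium, 105 mm long (from 4 mm to 109 mm in front of the hinge axis), 70 mm wide, its upper face 14 mm and its lower face 2 mm over the line of the two roller axes
- sine_plate (a joint): hinge angle of the plate in rad, 0 = level; grows as the front end rises, up to 0.62. The hinge is stiff (friction about 0.4 N m, plate 0.4 kg), so the plate stays where it is left; lifting at the ball takes about 8 to 13 N, pushing it down at the front edge takes about 4 to 6 N, and once the roller has met the stack the roller bears with about the push at the front edge less about 4 N.
- ball_knob (a point): centre of the red ball knob, 28 mm across, on a 10 mm thick stem upon the plate; it turns with the plate: 85 mm in front of the hinge axis and 42 mm over the roller line (28 mm over the plate's upper face)
- front_roller: steel roller under the plate's front end, 16 mm across and 70 mm long; origin at its middle on its axis, 100 mm in front of the hinge axis, along its y; it can turn about its axis. Level, its underside is at the height of the base's top; on a stack of height H the sine of the plate's angle is H / 100 mm
- block_14: loose gauge block of bare grey steel, 18 mm wide (its x) x 60 mm long (its y) x 14 mm thick (its z); origin at the centre of its underside; lies flat on the fixed 2 mm thick grey felt mat at the start
- block_20: loose gauge block of white ceramic, 18 mm wide (its x) x 60 mm long (its y) x 20 mm thick (its z); origin at the centre of its underside; lies flat on the fixed 2 mm thick grey felt mat at the start
- block_26: loose gauge block of yellow brass, 18 mm wide (its x) x 60 mm long (its y) x 26 mm thick (its z); origin at the centre of its underside; lies flat on the fixed 2 mm thick grey felt mat at the start
- petri_dish: loose petri dish with pink contents, 56 mm across, 13 mm high, lies between the mat and the sine plate; leave it alone
- screw_jar: loose white jar, 47 mm across, 58 mm high; leave it alone
- dye_bottle: loose brown bottle with black cap, 42 mm across, 90 mm high; leave it alone
Mind the look-alikes: they are no part of the job. Leave any brown or orange look-alike of the block_14 alone. Leave any pink look-alike of the block_20 alone.

How it is judged:
On the way, in this order (a step that is already met when the one before it is completed fails the run):
1. the plate is raised clear of the stack's height (more than 0.40 rad) (value of joint sine_plate above 0.4 rad), for 0.2 s.
2. the 14 mm and the 20 mm block lie flat on the base near its centre line, one on the other, while the plate is still up (((x of block_14 in the frame of sine_base between -0.06 and 0.01 m and y of block_14 in the frame of sine_base between -0.025 and 0.025 m and z of block_14 in the frame of sine_base between 0.009 and 0.015 m and angle between each of block_14, block_20's own z axis and vertical below 0.06 rad and x of block_20 in the frame of sine_base between -0.06 and 0.01 m and y of block_20 in the frame of sine_base between -0.025 and 0.025 m and z of block_20 in the frame of sine_base between 0.023 and 0.029 m) or (x of block_20 in the frame of sine_base between -0.06 and 0.01 m and y of block_20 in the frame of sine_base between -0.025 and 0.025 m and z of block_20 in the frame of sine_base between 0.009 and 0.015 m and angle between each of block_20, block_14's own z axis and vertical below 0.06 rad and x of block_14 in the frame of sine_base between -0.06 and 0.01 m and y of block_14 in the frame of sine_base between -0.025 and 0.025 m and z of block_14 in the frame of sine_base between 0.029 and 0.035 m)) and value of joint sine_plate above 0.365 rad and linear speed of each of block_14, block_20 below 0.01 m/s), for 0.2 s.
3. the roller is pressed onto the stack firmly (over 7 N) (((x of block_14 in the frame of sine_base between -0.06 and 0.01 m and y of block_14 in the frame of sine_base between -0.025 and 0.025 m and z of block_14 in the frame of sine_base between 0.009 and 0.015 m and angle between each of block_14, block_20's own z axis and vertical below 0.06 rad and x of block_20 in the frame of sine_base between -0.06 and 0.01 m and y of block_20 in the frame of sine_base between -0.025 and 0.025 m and z of block_20 in the frame of sine_base between 0.023 and 0.029 m) or (x of block_20 in the frame of sine_base between -0.06 and 0.01 m and y of block_20 in the frame of sine_base between -0.025 and 0.025 m and z of block_20 in the frame of sine_base between 0.009 and 0.015 m and angle between each of block_20, block_14's own z axis and vertical below 0.06 rad and x of block_14 in the frame of sine_base between -0.06 and 0.01 m and y of block_14 in the frame of sine_base between -0.025 and 0.025 m and z of block_14 in the frame of sine_base between 0.029 and 0.035 m)) and (contact force between front_roller and block_14 above 7 N or contact force between front_roller and block_20 above 7 N)), for 0.2 s.
At the end, for the whole second after the job is handed in: 14 and 20 mm blocks flat, one on the other, on the base (centres within 25 mm of its centre line, 60 mm in front of to 10 mm behind its origin); roller bears on the stack (over 0.5 N); plate at 20 degrees within 0.6 degree (0.3386 to 0.3595 rad); all at rest (((x of block_14 in the frame of sine_base between -0.06 and 0.01 m and y of block_14 in the frame of sine_base between -0.025 and 0.025 m and z of block_14 in the frame of sine_base between 0.009 and 0.015 m and angle between each of block_14, block_20's own z axis and vertical below 0.06 rad and x of block_20 in the frame of sine_base between -0.06 and 0.01 m and y of block_20 in the frame of sine_base between -0.025 and 0.025 m and z of block_20 in the frame of sine_base between 0.023 and 0.029 m) or (x of block_20 in the frame of sine_base between -0.06 and 0.01 m and y of block_20 in the frame of sine_base between -0.025 and 0.025 m and z of block_20 in the frame of sine_base between 0.009 and 0.015 m and angle between each of block_20, block_14's own z axis and vertical below 0.06 rad and x of block_14 in the frame of sine_base between -0.06 and 0.01 m and y of block_14 in the frame of sine_base between -0.025 and 0.025 m and z of block_14 in the frame of sine_base between 0.029 and 0.035 m)) and value of joint sine_plate between 0.3386 and 0.3595 rad and (contact force between front_roller and block_14 above 0.5 N or contact force between front_roller and block_20 above 0.5 N) and linear speed of each of block_14, block_20 below 0.01 m/s and velocity of joint sine_plate between -0.02 and 0.02 rad/s); the robot touches nothing.
It fails at once if the roller is pressed on a block with more than 25 N (contact force between front_roller and block_14 above 25 N or contact force between front_roller and block_20 above 25 N or contact force between front_roller and block_26 above 25 N).
It fails at once if the dish, jar or bottle is moved more than 25 mm (distance of any of petri_dish, screw_jar, dye_bottle from where it was at the start of the episode above 0.025 m).
It also fails if it takes over 69 s, if anything falls off the work surface, if the arm or the gripper's body presses on something with over 40 N, if the wrist force passes 120 N, or if a joint passes its speed limit or range.

## Working session

There is one attempt and no reset: what is moved stays moved. The work goes in short steps, Python scripts to look and compute and a tool call to move; the robot and the scene stay as the last step left them, time stands still between calls to the robot, and variables do not carry over. Pictures are saved under pics/ and viewed, and the job is handed in when it is done.

Besides the shell and the picture viewer there is one more tool, called after "Request:" as name([rows], argument=value, ...), one row to a line, values as JSON. drive_tool: Moves the arm, as the interface text tells. Its arguments: {"type":"object","properties":{"commands":{"type":"array"},"newtons":{"type":"number"}},"required":["commands"]}

```bash
mkdir -p pics; cat > h.py <<'E'
import numpy as np, cv2
from cell import ctrl, imaging
def shot(name,tag):
    d=imaging.get_image(name); cv2.imwrite(f'pics/{tag}.png',d['pixels']); np.savez(f'{tag}.npz',**d); return d
def load(tag): return dict(np.load(f'{tag}.npz'))
def w(d,u,v,z=None):
    K=d['mtx'];P=d['pose'];r=d['range_z'][int(round(v)),int(round(u))] if z is None else None
    ray=np.array([(u-K[0,2])/K[0,0],-(v-K[1,2])/K[1,1],-1.])
    if z is None: return (P@np.r_[ray*r,1])[:3]
    dw=P[:3,:3]@ray; t=(z-P[2,3])/dw[2]; return P[:3,3]+t*dw
E
python3 - <<'E'
from h import *
s=ctrl.read_state()
for k in s: print(k,s[k])
for n in('scene','top'):
    d=shot(n,n+'0'); print(n,d['mtx'],d['pose'])
E
```

```text
time_s 0.0
qpos [ 9.27904541e-01  2.45802131e-01  1.55903911e+00 -4.70196182e-05
  1.33869835e+00 -1.74107370e-01]
joint_velocities [-0.00086303  0.00020633 -0.00282829 -0.00154065 -0.00111447 -0.0008243 ]
effort [ 1.66772239e-03 -4.29519510e+01 -3.26119995e+01 -1.60674413e-04
  5.48574302e-03  9.71193685e-06]
tcp_pos [0.29333425 0.57940912 0.23017447]
tcp_rot [[-8.92122892e-01  4.51791398e-01 -1.13058726e-03]
 [ 4.51792718e-01  8.92121531e-01 -1.58569157e-03]
 [ 2.92219425e-04 -1.92542284e-03 -9.99998104e-01]]
wrist_force [-0.54854588  0.00430133 -0.76408736]
moment [-0.04147964 -0.04293343 -0.06864597]
width 1.003780168481286
scene [[498.34392777   0.         324.96102522]
 [  0.         498.34392777 251.70281183]
 [  0.           0.           1.        ]] [[ 0.15650367  0.781361   -0.60413706 -0.35186704]
 [-0.98752592  0.11308084 -0.10956863 -0.24266377]
 [-0.01729633  0.6137489   0.7893118   1.05540175]
 [ 0.          0.          0.          1.        ]]
top [[500.79178541   0.         317.30492235]
 [  0.         500.79178541 241.87891213]
 [  0.           0.           1.        ]] [[-0.01386077  0.99658404 -0.08141332  0.30789106]
 [-0.9998753  -0.01319811  0.00867192 -0.09117868]
 [ 0.00756779  0.08152336  0.9966427   1.08949573]
 [ 0.          0.          0.          1.        ]]
```

View pics/scene0.png

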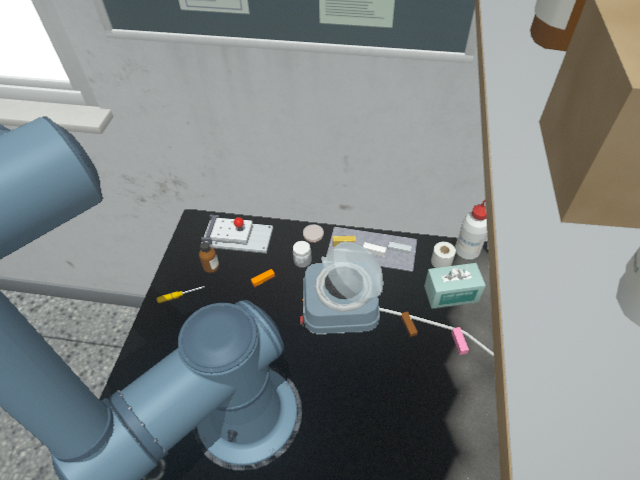

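View pics/top0.png

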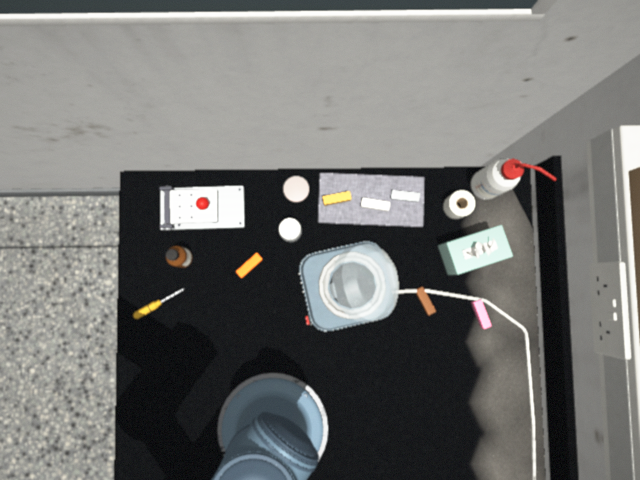

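```bash
python3 - <<'E'
from h import *
d=load('top0');p=d['pixels']
a=cv2.resize(p[165:240,305:435],None,fx=6,fy=6,interpolation=cv2.INTER_CUBIC);cv2.imwrite('pics/c1.png',a)
a=cv2.resize(p[175:275,150:320],None,fx=4.7,fy=4.7,interpolation=cv2.INTER_CUBIC);cv2.imwrite('pics/c2.png',a)
for n,(u,v) in dict(white=(376,204),grey=(406,196),brass=(337,198),ball=(203,203),base=(232,207),dish=(296,189),jar=(290,230),bottle=(179,257),mat=(360,220),machine=(350,285),mach2=(310,275),roll=(460,205),box=(475,250),table=(270,210)).items(): print(n,w(d,u,v).round(4))
E
```

```text
white [ 0.4752 -0.2279  0.0226]
grey [ 0.4927 -0.2941  0.0173]
brass [ 0.4881 -0.1438  0.0297]
ball [0.4728 0.1314 0.0791]
base [0.474  0.0831 0.0134]
dish [ 0.5117 -0.0558  0.0136]
jar [ 0.4175 -0.044   0.059 ]
bottle [0.364  0.1812 0.0714]
mat [ 0.4435 -0.1947  0.0021]
machine [ 0.3032 -0.1562  0.1934]
mach2 [ 0.3237 -0.0843  0.0784]
roll [ 0.474  -0.4154  0.0013]
box [ 0.3698 -0.4198  0.0776]
table [0.4682 0.002  0.0016]
```

View pics/c1.png

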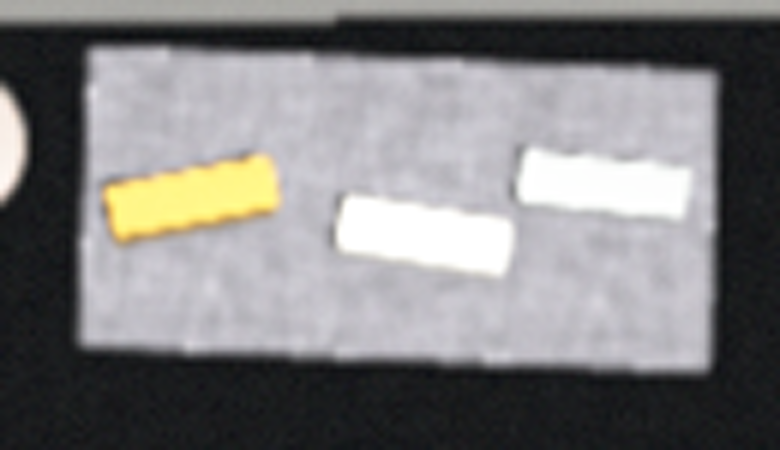

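View pics/c2.png

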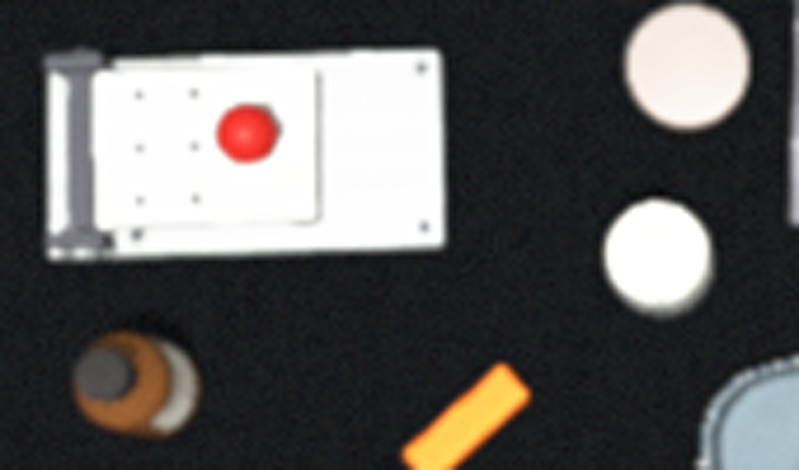

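Candidates: the steel block_14 could be the grey bar at top(406,196), the orange bar (249,265) or the brown bar (427,301). Block_20 could be the white bar (376,204) or the pink bar (482,314). By the description I take the grey and the white ones on the mat; their depth heights of about 16 and 22 mm over the bench match 14 and 20 mm blocks on a 2 mm mat. Brass at (337,198) stays.

```bash
python3 - <<'E'
from h import *
d=load('top0')
c2=lambda x,y,z:w(d,150+x/4.7-.5+.5/4.7,175+y/4.7-.5+.5/4.7,z)
c1=lambda x,y,z:w(d,305+x/6-.42,165+y/6-.42,z)
for n,l in dict(base=[(440,50,.012),(444,245,.012),(50,259,.012),(47,60,.012)],plate=[(318,68,.034),(318,220,.034)]).items():
    q=np.array([c2(*p) for p in l]);print(n,q.round(4).tolist(),q.mean(0).round(4))
print('ball',c2(247,133,.070).round(4))
# depth-based points
K=d['mtx'];P=d['pose'];v,u=np.mgrid[0:480,0:640];r=d['range_z']
X=np.stack([(u-K[0,2])/K[0,0]*r,-(v-K[1,2])/K[1,1]*r,-r,np.ones_like(r)],-1)@P.T
X=X[...,:3]
def rect(n,u0,u1,v0,v1,lo,hi,zt):
    s=X[v0:v1,u0:u1].reshape(-1,3);vv,uu=np.mgrid[v0:v1,u0:u1];m=(s[:,2]>lo)&(s[:,2]<hi)
    zz=np.median(s[m,2]);q=np.array([w(d,a,b,zt)[:2] for a,b in zip(uu.ravel()[m],vv.ravel()[m])])
    rc=cv2.minAreaRect((q*1000).astype(np.float32));print(n,m.sum(),zz.round(4),rc, q.mean(0).round(4))
rect('grey',390,425,185,207,.0125,.03,.016)
rect('white',358,393,193,214,.0165,.03,.022)
rect('brass',320,355,187,209,.02,.04,.028)
rect('base',155,250,180,235,.008,.02,.012)
rect('ball',190,215,190,215,.055,.1,.070)
E
```

```text
base [[0.5217, 0.059, 0.012], [0.4309, 0.0573, 0.012], [0.4267, 0.238, 0.012], [0.5193, 0.2405, 0.012]] [0.4746 0.1487 0.012 ]
plate [[0.5098, 0.1111, 0.034], [0.4404, 0.111, 0.034]] [0.4751 0.111  0.034 ]
ball [0.4745 0.1351 0.07  ]
grey 229 0.0163 ((495.047119140625, -292.99713134765625), (59.803401947021484, 18.44660186767578), 82.87083435058594) [ 0.4951 -0.293 ]
white 241 0.0222 ((477.91204833984375, -230.4429931640625), (33.25110626220703, 70.1406478881836), 7.202064037322998) [ 0.4769 -0.2273]
brass 246 0.0279 ((490.2673034667969, -143.6325225830078), (19.095417022705078, 59.8195915222168), 10.68290901184082) [ 0.4904 -0.1435]
base 1497 0.0121 ((475.41571044921875, 147.6534423828125), (89.929931640625, 179.3072052001953), 1.165156602859497) [0.4726 0.1143]
ball 145 0.0737 ((475.3790588378906, 135.44970703125), (27.047441482543945, 24.59104347229004), 0.22356992959976196) [0.4748 0.1354]
```

```bash
cat >> h.py <<'E'
from scipy.spatial.transform import Rotation as R
def down(a):  # tool down with tool-y at world angle a deg
    a=np.radians(a);y=np.array([np.cos(a),np.sin(a),0]);z=np.array([0,0,-1.]);return np.c_[np.cross(y,z),y,z]
BX=np.array([-.0195,.9998,0]);BY=np.array([-.9998,-.0195,0]);B0=np.array([.475,.148,0])
def base(x,y,z): return B0+BX*x+BY*y+np.array([0,0,z])
def plan(p,Rt,n=10,st=None):
    s=st or ctrl.read_state();p0=np.array(s['tcp_pos']);R0=np.array(s['tcp_rot'])
    rv=R.from_matrix(R0.T@Rt).as_rotvec();dp=(np.asarray(p)-p0)
    Rc=R.from_matrix(R0)
    for i in range(n):
        sh=Rc.as_matrix().T@(dp/n)/.04;t=np.degrees(rv/n)/120
        print(np.r_[sh,t].round(3).tolist()); Rc=Rc*R.from_rotvec(rv/n)
    print('per-row mm',np.linalg.norm(dp/n)*1e3,'deg',np.degrees(np.linalg.norm(rv/n)),'total local',(R0.T@dp/.04).round(3))
E
python3 - <<'E'
from h import *
d=load('top0')
c1=lambda x,y,z:w(d,305+x/6-.42,165+y/6-.42,z)
q=np.array([c1(*p,.022)[:2] for p in [(345,196),(515,217),(503,274),(337,248)]])
rc=cv2.minAreaRect((q*1000).astype(np.float32));print(q.round(4).tolist(),q.mean(0),rc)
l=(q[0]+q[3]-q[1]-q[2])/2;print('white long angle',np.degrees(np.arctan2(l[1],l[0])),np.linalg.norm(l))
q=np.array([c1(*p,.016)[:2] for p in [(525,148),(690,168),(684,219),(518,202)]])
l=(q[0]+q[3]-q[1]-q[2])/2;print('grey',q.mean(0),np.degrees(np.arctan2(l[1],l[0])),np.linalg.norm(l))
bp=base(-.013,0,.062);print(bp)
plan([*bp[:2],.14],down(1.1),12)
E
```

```text
[[0.4904, -0.1983], [0.482, -0.2593], [0.4614, -0.2544], [0.4715, -0.1951]] [ 0.47630312 -0.22678294] ((476.7470397949219, -227.17547607421875), (61.54532241821289, 21.115501403808594), 80.28450012207031)
white long angle 81.23274556421525 0.060881011736457505
grey [ 0.49450103 -0.29285815] 82.83089179861862 0.06021959332152156
[0.4752535 0.1350026 0.062    ]
[-0.756, -0.655, 0.189, -0.0, 0.0, 0.043]
[-0.812, -0.584, 0.189, -0.0, 0.0, 0.043]
[-0.862, -0.508, 0.189, -0.0, 0.0, 0.043]
[-0.904, -0.428, 0.189, -0.0, 0.0, 0.043]
[-0.939, -0.345, 0.189, -0.0, 0.0, 0.043]
[-0.966, -0.259, 0.188, -0.0, 0.0, 0.043]
[-0.986, -0.171, 0.188, -0.0, 0.0, 0.043]
[-0.997, -0.082, 0.188, -0.0, 0.0, 0.043]
[-1.0, 0.008, 0.188, -0.0, 0.0, 0.043]
[-0.996, 0.099, 0.188, -0.0, 0.0, 0.043]
[-0.983, 0.188, 0.188, -0.0, 0.0, 0.043]
[-0.962, 0.276, 0.188, -0.0, 0.0, 0.043]
per-row mm 40.72069713685777 deg 5.169997841573724 total local [-9.077 -7.854  2.268]
```

Request:
drive_tool([
  [[-0.756, -0.655, 0.19, 0, 0, 0.043, -1], [-0.81, -0.584, 0.19, 0, 0, 0.043, -1], [-0.862, -0.508, 0.19, 0, 0, 0.043, -1], [-0.904, -0.428, 0.19, 0, 0, 0.043, -1], [-0.939, -0.345, 0.19, 0, 0, 0.043, -1], [-0.966, -0.259, 0.19, 0, 0, 0.043, -1], [-0.986, -0.171, 0.19, 0, 0, 0.043, -1], [-0.997, -0.082, 0.19, 0, 0, 0.043, -1], [-1, 0.008, 0.19, 0, 0, 0.043, -1], [-0.996, 0.099, 0.19, 0, 0, 0.043, -1]],
], newtons=40)

```text
time_s: 1.1
tcp_pos: [0.4456, 0.2082, 0.1547]
tcp_rot: [[-0.196, 0.981, -0.0], [0.981, 0.196, -0.0], [0.0, -0.0, -1.0]]
wrist_force: [0.0, -0.4, -0.7]
width: 0.998
```

```bash
python3 - <<'E'
from h import *
bp=base(-.013,0,.062)
plan([*bp[:2],.12],down(1.1),4)
E
```

```text
[-0.485, 0.092, 0.217, -0.0, -0.0, 0.021]
[-0.48, 0.114, 0.217, -0.0, -0.0, 0.021]
[-0.475, 0.135, 0.217, -0.0, -0.0, 0.021]
[-0.468, 0.156, 0.217, -0.0, -0.0, 0.021]
per-row mm 21.56110149021385 deg 2.558028504500978 total local [-1.939  0.368  0.868]
```

Request:
drive_tool([
  [[-0.485, 0.092, 0.2, 0, 0, 0.021, -1], [-0.48, 0.114, 0.2, 0, 0, 0.021, -1], [-0.475, 0.135, 0.2, 0, 0, 0.021, -1], [-0.468, 0.156, 0.2, 0, 0, 0.021, -1], [0, 0, 0, 0, 0, 0, -1], [0, 0, 0.3, 0, 0, 0, -1], [0, 0, 0.3, 0, 0, 0, -1], [0, 0, 0.3, 0, 0, 0, -1], [0, 0, 0.3, 0, 0, 0, -1], [0, 0, 0, 0, 0, 0, -1]],
])

```text
time_s: 2.1
tcp_pos: [0.4737, 0.137, 0.0729]
tcp_rot: [[-0.026, 1.0, -0.005], [1.0, 0.026, -0.0], [-0.0, -0.005, -1.0]]
wrist_force: [-0.5, 0.4, -0.9]
width: 0.999
```

```bash
python3 - <<'E'
from h import *
bp=base(-.013,0,.062)
plan([*bp[:2],.042],down(1.1),4)
d=shot('scene','s1');cv2.imwrite('pics/s1c.png',cv2.resize(d['pixels'][180:290,170:330],None,fx=5,fy=5,interpolation=cv2.INTER_CUBIC))
E
```

```text
[-0.013, 0.01, 0.193, -0.001, 0.0, 0.001]
[-0.013, 0.01, 0.193, -0.001, 0.0, 0.001]
[-0.013, 0.01, 0.193, -0.001, 0.0, 0.001]
[-0.012, 0.01, 0.193, -0.001, 0.0, 0.001]
per-row mm 7.745634516198175 deg 0.11945875383711077 total local [-0.05   0.042  0.772]
```

View pics/s1c.png

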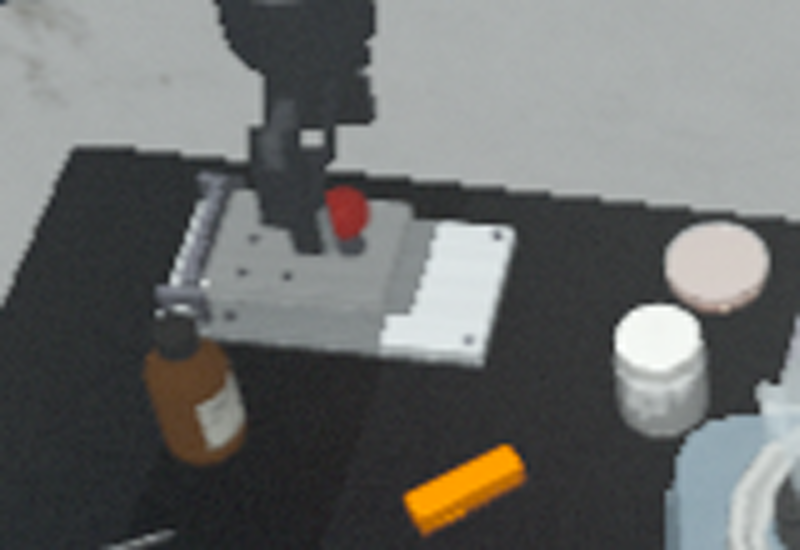

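The picture shows the open fingers above the ball (crop 348,213), nothing touched. I go down and close.

Request:
drive_tool([
  [[-0.012, 0.01, 0.25, 0, 0, 0, -1], [-0.012, 0.01, 0.25, 0, 0, 0, -1], [-0.012, 0.01, 0.25, 0, 0, 0, -1], [0, 0, 0, 0, 0, 0, -1], [0, 0, 0, 0, 0, 0, 1], [0, 0, 0, 0, 0, 0, 1], [0, 0, 0, 0, 0, 0, 1], [0, 0, 0, 0, 0, 0, 1], [0, 0, 0, 0, 0, 0, 1], [0, 0, 0, 0, 0, 0, 1]],
], newtons=50)

```text
time_s: 3.15
tcp_pos: [0.4739, 0.1344, 0.0445]
tcp_rot: [[-0.027, 1.0, -0.008], [1.0, 0.027, -0.002], [-0.002, -0.008, -1.0]]
wrist_force: [-8.7, -4.7, 4.8]
width: 0.295
```

```bash
python3 - <<'E'
from h import *
s=ctrl.read_state();p0=np.array(s['tcp_pos']);R0=np.array(s['tcp_rot']);print(p0,s['wrist_force'],s['width'])
H=base(.072,0,.020)
th=.52;n=16
ax=BY # lift: rotating plate; front (-BX) goes up: rotation about +BY? 
Rot=R.from_rotvec(BY*th/n)
print('check',Rot.apply(-BX))
p=p0.copy();Rc=R0.copy()
for i in range(n):
    p2=H+Rot.apply(p-H);R2=Rot.as_matrix()@Rc
    print((Rc.T@(p2-p)/.04).round(3),(np.degrees(R.from_matrix(Rc.T@R2).as_rotvec())/120).round(4)); p,Rc=p2,R2
print(p)
E
```

```text
[0.47387962 0.13443623 0.04452339] [-8.7259862  -4.71973308  4.78379605] 0.29539009962719287
check [ 0.0194897  -0.99927204  0.03249364]
[ 0.021 -0.    -0.069] [ 0.0001 -0.0155  0.0001]
[ 0.021 -0.    -0.069] [ 0.0001 -0.0155  0.0001]
[ 0.021 -0.    -0.069] [ 0.0001 -0.0155  0.0001]
[ 0.021 -0.    -0.069] [ 0.0001 -0.0155  0.0001]
[ 0.021 -0.    -0.069] [ 0.0001 -0.0155  0.0001]
[ 0.021 -0.    -0.069] [ 0.0001 -0.0155  0.0001]
[ 0.021 -0.    -0.069] [ 0.0001 -0.0155  0.0001]
[ 0.021 -0.    -0.069] [ 0.0001 -0.0155  0.0001]
[ 0.021 -0.    -0.069] [ 0.0001 -0.0155  0.0001]
[ 0.021 -0.    -0.069] [ 0.0001 -0.0155  0.0001]
[ 0.021 -0.    -0.069] [ 0.0001 -0.0155  0.0001]
[ 0.021 -0.    -0.069] [ 0.0001 -0.0155  0.0001]
[ 0.021 -0.    -0.069] [ 0.0001 -0.0155  0.0001]
[ 0.021 -0.    -0.069] [ 0.0001 -0.0155  0.0001]
[ 0.021 -0.    -0.069] [ 0.0001 -0.0155  0.0001]
[ 0.021 -0.    -0.069] [ 0.0001 -0.0155  0.0001]
[0.47342153 0.15792318 0.083784  ]
```

Request:
drive_tool([
  [[0.02, 0, -0.065, 0, -0.0155, 0, 1], [0.021, 0, -0.069, 0, -0.0155, 0, 1], [0.021, 0, -0.069, 0, -0.0155, 0, 1], [0.021, 0, -0.069, 0, -0.0155, 0, 1], [0.021, 0, -0.069, 0, -0.0155, 0, 1], [0.021, 0, -0.069, 0, -0.0155, 0, 1], [0.021, 0, -0.069, 0, -0.0155, 0, 1], [0.021, 0, -0.069, 0, -0.0155, 0, 1], [0, 0, 0, 0, 0, 0, 1], [0, 0, 0, 0, 0, 0, 1]],
])

```text
time_s: 4.15
tcp_pos: [0.4737, 0.143, 0.0652]
tcp_rot: [[-0.027, 1.0, -0.001], [0.965, 0.025, -0.261], [-0.261, -0.008, -0.965]]
wrist_force: [-5.8, -5.9, 1.4]
width: 0.296
```

```bash
python3 - <<'E'
from h import *
s=ctrl.read_state();print(s['tcp_pos'],s['wrist_force'],s['moment'],s['width'],np.arcsin(-s['tcp_rot'][1][2]))
d=shot('scene','s2');cv2.imwrite('pics/s2c.png',cv2.resize(d['pixels'][180:290,170:330],None,fx=5,fy=5,interpolation=cv2.INTER_CUBIC))
E
```

```text
[0.47370397 0.14296003 0.06523894] [-5.79584412 -5.88568895  1.35520748] [-0.76328645  1.1290054  -0.10715149] 0.2956475663786279 0.2639156385662402
```

View pics/s2c.png

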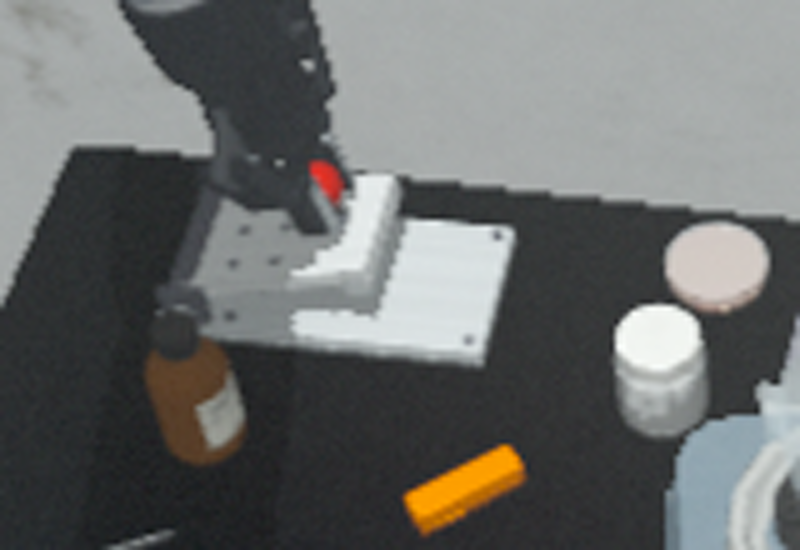

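The plate follows the ball up (about 0.26 rad). I go on.

Request:
drive_tool([
  [[0.021, 0, -0.069, 0, -0.0155, 0, 1], [0.021, 0, -0.069, 0, -0.0155, 0, 1], [0.021, 0, -0.069, 0, -0.0155, 0, 1], [0.021, 0, -0.069, 0, -0.0155, 0, 1], [0.021, 0, -0.069, 0, -0.0155, 0, 1], [0.021, 0, -0.069, 0, -0.0155, 0, 1], [0.021, 0, -0.069, 0, -0.0155, 0, 1], [0.021, 0, -0.069, 0, -0.0155, 0, 1], [0.021, 0, -0.069, 0, -0.0155, 0, 1], [0, 0, 0, 0, 0, 0, 1]],
])

```text
time_s: 5.2
tcp_pos: [0.4735, 0.1592, 0.0858]
tcp_rot: [[-0.024, 1.0, 0.006], [0.848, 0.024, -0.53], [-0.53, -0.007, -0.848]]
wrist_force: [-6.9, -6.0, 4.4]
width: 0.3
```

```bash
python3 - <<'E'
from h import *
s=ctrl.read_state();print(s['tcp_pos'],s['wrist_force'],s['moment'],s['width'],np.arcsin(-s['tcp_rot'][1][2]))
d=shot('scene','s3');cv2.imwrite('pics/s3c.png',cv2.resize(d['pixels'][180:290,170:330],None,fx=5,fy=5,interpolation=cv2.INTER_CUBIC))
E
```

```text
[0.47345206 0.15917304 0.08577726] [-6.86137622 -5.98047234  4.43464355] [-0.94508385  1.16520931 -0.5321385 ] 0.2998068317249191 0.5582870440396395
```

View pics/s3c.png

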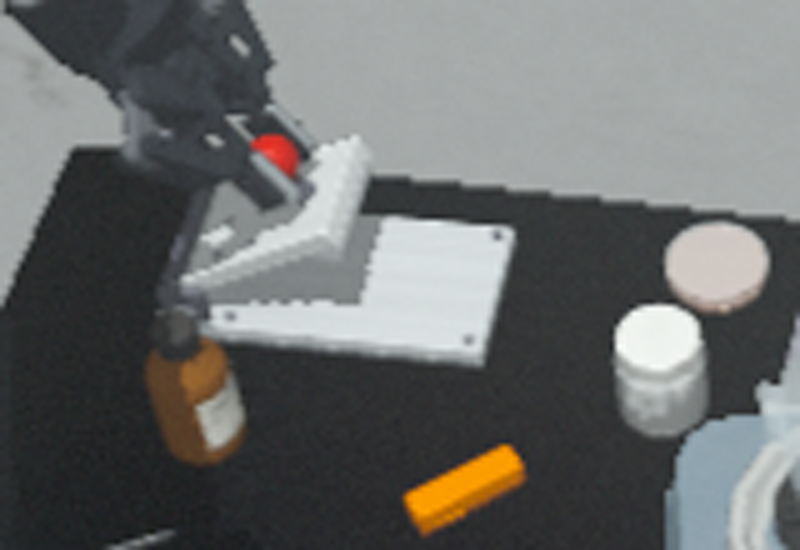

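Request:
drive_tool([
  [[0, 0, 0, 0, 0, 0, -0.5], [0, 0, 0, 0, 0, 0, -0.5], [0, 0, 0, 0, 0, 0, -0.5], [0, 0, 0, 0, 0, 0, -0.5], [0, 0, -0.4, 0, 0, 0, -0.5], [0, 0, -0.7, 0, 0, 0, -0.5], [0, 0, -0.8, 0, 0, 0, -0.5], [0, 0, -0.8, 0, 0, 0, -0.5], [0, 0, -0.8, 0, 0, 0, -0.5], [0, 0, 0, 0, 0, 0, -0.5]],
])

```text
time_s: 6.25
tcp_pos: [0.4767, 0.2373, 0.2112]
tcp_rot: [[-0.019, 1.0, 0.023], [0.854, 0.028, -0.52], [-0.52, 0.009, -0.854]]
wrist_force: [-0.1, -0.3, -0.0]
width: 0.749
```

```bash
python3 - <<'E'
from h import *
s=ctrl.read_state();print(s['tcp_pos'],s['wrist_force'],s['width'])
d=shot('scene','s4');cv2.imwrite('pics/s4c.png',cv2.resize(d['pixels'][180:290,170:330],None,fx=5,fy=5,interpolation=cv2.INTER_CUBIC))
# grey block pick target
print('grey');plan([.4948,-.2929,.10],down(-7.15),12)
E
```

```text
[0.47672023 0.23728585 0.21116391] [-0.07538341 -0.29613073 -0.01866344] 0.7489893830085335
grey
[-0.822, 0.009, 0.768, 0.002, 0.022, 0.006]
[-0.856, 0.022, 0.73, 0.002, 0.022, 0.006]
[-0.888, 0.035, 0.69, 0.002, 0.022, 0.006]
[-0.918, 0.049, 0.649, 0.002, 0.022, 0.006]
[-0.946, 0.063, 0.606, 0.002, 0.022, 0.006]
[-0.972, 0.077, 0.562, 0.002, 0.022, 0.006]
[-0.996, 0.091, 0.517, 0.002, 0.022, 0.006]
[-1.017, 0.105, 0.47, 0.002, 0.022, 0.006]
[-1.036, 0.12, 0.423, 0.002, 0.022, 0.006]
[-1.053, 0.134, 0.375, 0.002, 0.022, 0.006]
[-1.067, 0.148, 0.326, 0.002, 0.022, 0.006]
[-1.079, 0.163, 0.276, 0.002, 0.022, 0.006]
per-row mm 45.020032775472494 deg 2.7166429251133737 total local [-9.867  0.105  9.222]
```

View pics/s4c.png

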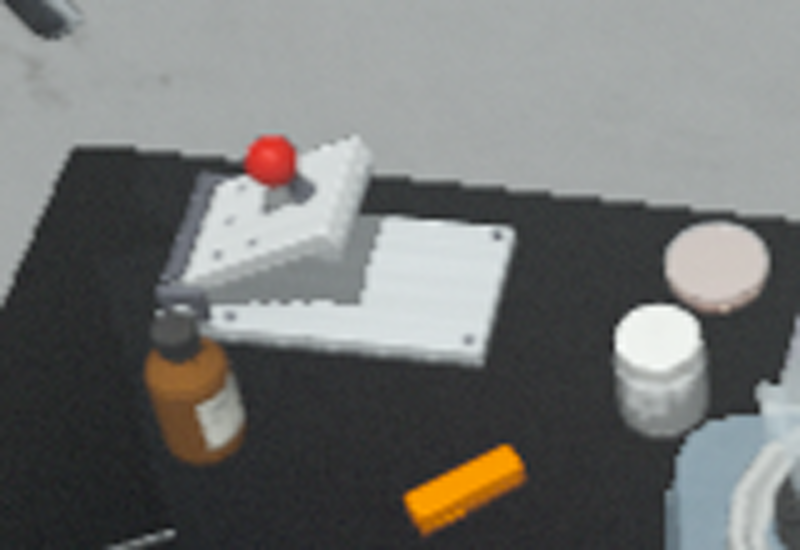

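```bash
python3 - <<'E'
from h import *
d=load('top0')
K=d['mtx'];P=d['pose'];v,u=np.mgrid[0:480,0:640];r=d['range_z']
X=(np.stack([(u-K[0,2])/K[0,0]*r,-(v-K[1,2])/K[1,1]*r,-r,np.ones_like(r)],-1)@P.T)[...,:3]
m=(u>300)&(u<400)&(v>240)&(v<330)&(r>0);s=X[m];s=s[s[:,2]>.03]
print(s.min(0),s.max(0)); 
for lo in(.05,.1,.15,.18,.2,.22): 
  q=s[s[:,2]>lo]; print(lo,len(q),q[:,:2].max(0) if len(q) else'', q[:,:2].min(0) if len(q) else '')
plan([.477,-.227,.20],down(-8.6),11)
E
```

```text
[ 0.2112682  -0.2550936   0.03020469] [ 0.39484451 -0.06507006  0.19712833]
0.05 6538 [ 0.38925401 -0.06767756] [ 0.21518471 -0.2550936 ]
0.1 4197 [ 0.3824362  -0.11734366] [ 0.23501294 -0.2550936 ]
0.15 3504 [ 0.37948941 -0.11734366] [ 0.23765901 -0.23538978]
0.18 1367 [ 0.35189903 -0.11734366] [ 0.25437475 -0.1997399 ]
0.2 0  
0.22 0  
[-0.887, -0.026, 0.566, 0.002, 0.024, 0.007]
[-0.914, -0.009, 0.521, 0.002, 0.024, 0.007]
[-0.939, 0.008, 0.475, 0.002, 0.024, 0.007]
[-0.961, 0.025, 0.427, 0.002, 0.024, 0.007]
[-0.981, 0.042, 0.379, 0.002, 0.024, 0.007]
[-0.998, 0.059, 0.329, 0.002, 0.024, 0.007]
[-1.012, 0.076, 0.279, 0.002, 0.024, 0.007]
[-1.023, 0.094, 0.228, 0.002, 0.024, 0.007]
[-1.032, 0.111, 0.176, 0.002, 0.024, 0.007]
[-1.037, 0.127, 0.124, 0.002, 0.024, 0.007]
[-1.04, 0.144, 0.072, 0.002, 0.024, 0.007]
per-row mm 42.09556469997469 deg 3.0002413494926414 total local [-9.758 -0.282  6.221]
```

Request:
drive_tool([
  [[-0.887, -0.026, 0.566, 0.002, 0.024, 0.007, -0.5], [-0.914, -0.009, 0.521, 0.002, 0.024, 0.007, -0.5], [-0.939, 0.008, 0.475, 0.002, 0.024, 0.007, -0.5], [-0.961, 0.025, 0.427, 0.002, 0.024, 0.007, -0.5], [-0.98, 0.042, 0.379, 0.002, 0.024, 0.007, -0.5], [-0.998, 0.059, 0.329, 0.002, 0.024, 0.007, -0.5], [-1, 0.076, 0.279, 0.002, 0.024, 0.007, -0.5], [-1, 0.094, 0.228, 0.002, 0.024, 0.007, -0.5], [-1, 0.111, 0.176, 0.002, 0.024, 0.007, -0.5], [-1, 0.127, 0.124, 0.002, 0.024, 0.007, -0.5]],
])

```text
time_s: 7.3
tcp_pos: [0.4761, -0.1841, 0.1965]
tcp_rot: [[0.126, 0.992, -0.003], [0.991, -0.126, -0.045], [-0.045, 0.002, -0.999]]
wrist_force: [0.7, -0.9, -0.2]
width: 0.753
```

```bash
python3 - <<'E'
from h import *
print(ctrl.read_state()['tcp_pos'])
plan([.477,-.227,.14],down(-8.6),5)
d=shot('top','t1');cv2.imwrite('pics/t1.png',d['pixels'][150:290,140:440])
E
```

```text
[ 0.47611717 -0.18411757  0.19647881]
[-0.199, 0.031, 0.292, 0.0, 0.004, 0.002]
[-0.202, 0.032, 0.29, 0.0, 0.004, 0.002]
[-0.204, 0.033, 0.288, 0.0, 0.004, 0.002]
[-0.207, 0.034, 0.286, 0.0, 0.004, 0.002]
[-0.209, 0.035, 0.284, 0.0, 0.004, 0.002]
per-row mm 14.183847663965999 deg 0.5834481065916821 total local [-0.996  0.154  1.459]
```

View pics/t1.png

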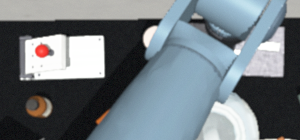

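Request:
drive_tool([
  [[-0.199, 0.031, 0.292, 0, 0.004, 0.002, 0], [-0.202, 0.032, 0.29, 0, 0.004, 0.002, 0], [-0.204, 0.033, 0.288, 0, 0.004, 0.002, 0], [-0.207, 0.034, 0.286, 0, 0.004, 0.002, 0], [-0.209, 0.035, 0.284, 0, 0.004, 0.002, 0], [0, 0, 0.6, 0, 0, 0, 0], [0, 0, 0.6, 0, 0, 0, 0], [0, 0, 0.6, 0, 0, 0, 0], [0, 0, 0.6, 0, 0, 0, 0], [0, 0, 0, 0, 0, 0, 0]],
])

```text
time_s: 8.35
tcp_pos: [0.4762, -0.2244, 0.0411]
tcp_rot: [[0.145, 0.989, -0.003], [0.989, -0.145, -0.002], [-0.002, -0.003, -1.0]]
wrist_force: [-0.2, 0.1, -0.5]
width: 0.499
```

```bash
python3 - <<'E'
from h import *
plan([.477,-.227,.008],down(-8.6),4)
d=shot('scene','s5');cv2.imwrite('pics/s5c.png',cv2.resize(d['pixels'][210:290,290:440],None,fx=5,fy=5,interpolation=cv2.INTER_CUBIC))
E
```

```text
[-0.015, 0.008, 0.207, -0.0, 0.0, 0.001]
[-0.015, 0.008, 0.207, -0.0, 0.0, 0.001]
[-0.015, 0.008, 0.207, -0.0, 0.0, 0.001]
[-0.015, 0.008, 0.207, -0.0, 0.0, 0.001]
per-row mm 8.30838341353581 deg 0.07974392623805021 total local [-0.06   0.032  0.828]
```

View pics/s5c.png

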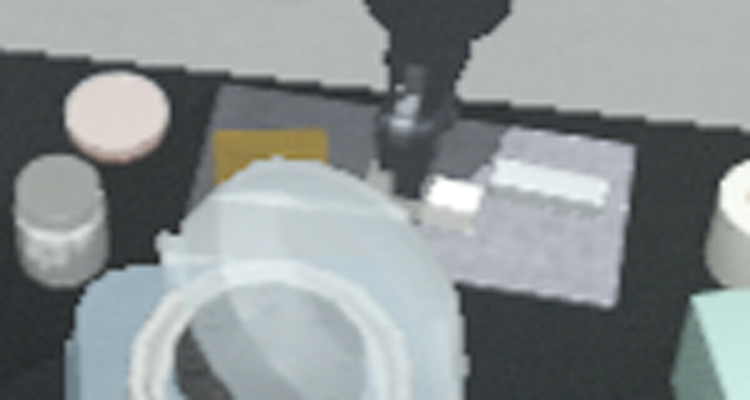

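Request:
drive_tool([
  [[-0.015, 0.008, 0.21, 0, 0, 0, 0], [-0.015, 0.008, 0.21, 0, 0, 0, 0], [-0.015, 0.008, 0.21, 0, 0, 0, 0], [-0.015, 0.008, 0.2, 0, 0, 0, 0], [0, 0, 0, 0, 0, 0, 0], [0, 0, 0, 0, 0, 0, 1], [0, 0, 0, 0, 0, 0, 1], [0, 0, 0, 0, 0, 0, 1], [0, 0, 0, 0, 0, 0, 1], [0, 0, 0, 0, 0, 0, 1]],
], newtons=40)

```text
time_s: 9.4
tcp_pos: [0.4799, -0.2294, 0.0123]
tcp_rot: [[0.146, 0.989, 0.004], [0.989, -0.146, -0.007], [-0.007, 0.005, -1.0]]
wrist_force: [-1.0, 0.3, 1.8]
width: 0.192
```

```bash
python3 - <<'E'
from h import *
s=ctrl.read_state();print(s['tcp_pos'],s['wrist_force'],s['width'])
p=np.array(s['tcp_pos'])
d=shot('scene','s6');cv2.imwrite('pics/s6c.png',cv2.resize(d['pixels'][210:290,290:440],None,fx=5,fy=5,interpolation=cv2.INTER_CUBIC))
t=base(-.068,0,.16);print(t)
s['tcp_pos']=p+[0,0,.14]; plan(t,down(91.1),14,s)
E
```

```text
[ 0.47994704 -0.22936107  0.01225051] [-1.0121276   0.26379761  1.83843293] 0.19236084453667382
[0.476326  0.0800136 0.16     ]
[0.546, -0.087, -0.018, -0.0, 0.0, -0.059]
[0.552, -0.019, -0.017, -0.0, 0.0, -0.059]
[0.55, 0.05, -0.017, -0.0, 0.0, -0.059]
[0.54, 0.117, -0.017, -0.0, 0.0, -0.059]
[0.521, 0.183, -0.016, -0.0, 0.0, -0.059]
[0.494, 0.246, -0.016, -0.0, 0.0, -0.059]
[0.46, 0.306, -0.016, -0.0, 0.0, -0.059]
[0.419, 0.36, -0.015, -0.0, 0.0, -0.059]
[0.371, 0.409, -0.015, -0.0, 0.0, -0.059]
[0.318, 0.452, -0.015, -0.0, 0.0, -0.059]
[0.259, 0.488, -0.015, -0.0, 0.0, -0.059]
[0.197, 0.516, -0.014, -0.0, 0.0, -0.059]
[0.132, 0.537, -0.014, -0.0, 0.0, -0.059]
[0.064, 0.549, -0.014, -0.0, 0.0, -0.059]
per-row mm 22.106635584130995 deg 7.105759458681163 total local [ 7.637 -1.216 -0.249]
```

View pics/s6c.png

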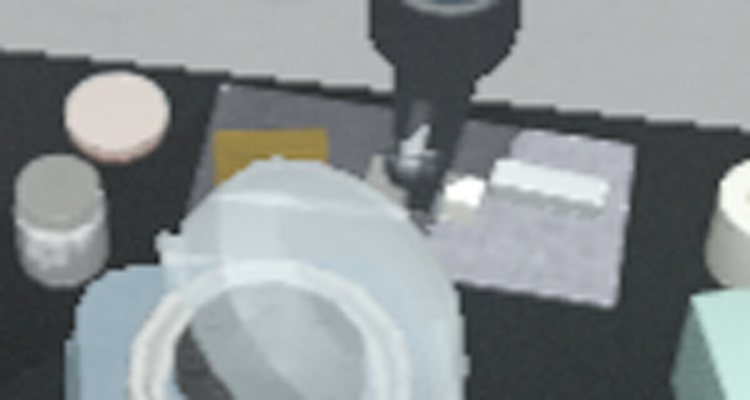

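Fingers have closed on the white block (crop 450,200); width 0.19 fits 18 mm allowing for the same bias as at the ball.

Request:
drive_tool([
  [[0, 0, -0.3, 0, 0, 0, 1], [0, 0, -0.7, 0, 0, 0, 1], [0, 0, -0.9, 0, 0, 0, 1], [0, 0, -0.9, 0, 0, 0, 1], [0, 0, -0.7, 0, 0, 0, 1], [0.546, -0.087, 0, 0, 0, -0.059, 1], [0.552, -0.019, 0, 0, 0, -0.059, 1], [0.55, 0.05, 0, 0, 0, -0.059, 1], [0.54, 0.117, 0, 0, 0, -0.059, 1], [0.521, 0.183, 0, 0, 0, -0.059, 1]],
])

```text
time_s: 10.45
tcp_pos: [0.4776, -0.1167, 0.1515]
tcp_rot: [[-0.459, 0.889, 0.003], [0.889, 0.459, -0.006], [-0.007, -0.0, -1.0]]
wrist_force: [-0.0, -0.4, -1.5]
width: 0.2
```

Request:
drive_tool([
  [[0.494, 0.246, 0, 0, 0, -0.059, 1], [0.46, 0.306, 0, 0, 0, -0.059, 1], [0.419, 0.36, 0, 0, 0, -0.059, 1], [0.371, 0.409, 0, 0, 0, -0.059, 1], [0.318, 0.452, 0, 0, 0, -0.059, 1], [0.259, 0.488, 0, 0, 0, -0.059, 1], [0.197, 0.516, 0, 0, 0, -0.059, 1], [0.132, 0.537, 0, 0, 0, -0.059, 1], [0.064, 0.549, 0, 0, 0, -0.059, 1], [0, 0, 0, 0, 0, 0, 1]],
])

```text
time_s: 11.45
tcp_pos: [0.4759, 0.083, 0.1501]
tcp_rot: [[-1.0, -0.017, 0.003], [-0.017, 1.0, -0.006], [-0.003, -0.006, -1.0]]
wrist_force: [0.2, -0.8, -1.8]
width: 0.195
```

```bash
python3 - <<'E'
from h import *
s=ctrl.read_state();print(s['wrist_force'],s['width'],s['qpos'])
plan(base(-.068,0,.06),down(91.1),6)
d=shot('scene','s7');cv2.imwrite('pics/s7c.png',cv2.resize(d['pixels'][170:290,170:330],None,fx=5,fy=5,interpolation=cv2.INTER_CUBIC))
E
```

```text
[ 0.2493321  -0.79785457 -1.83567263] 0.19451366646349116 [-0.05947922 -0.06061762  2.04308925 -0.00640493  1.15612563 -1.64442768]
[-0.001, -0.01, 0.375, -0.0, 0.0, -0.0]
[-0.001, -0.01, 0.375, -0.0, 0.0, -0.0]
[-0.001, -0.011, 0.375, -0.0, 0.0, -0.0]
[-0.001, -0.011, 0.375, -0.0, 0.0, -0.0]
[-0.001, -0.012, 0.375, -0.0, 0.0, -0.0]
[-0.001, -0.012, 0.375, -0.0, 0.0, -0.0]
per-row mm 15.018704967117502 deg 0.0671895813887389 total local [-0.004 -0.06   2.252]
```

View pics/s7c.png

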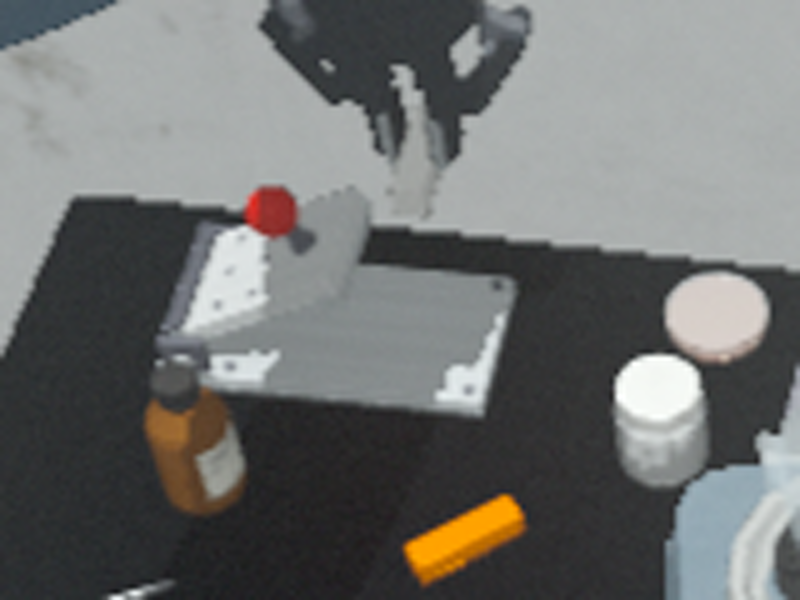

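```bash
python3 - <<'E'
from h import *
d=load('s7')
tip=np.array(ctrl.read_state()['tcp_pos'])
for x,y in [(268,22),(285,15),(300,60),(330,92),(350,100),(525,25),(505,60),(470,120),(460,150),(380,130),(410,205),(435,205),(395,205)]:
    print((x,y),(w(d,170+x/5,170+y/5)-tip).round(4))
# block tilt and plate front edge
for x,y in [(350,188),(370,205),(345,295),(340,270)]:
    q=w(d,170+x/5,170+y/5)-B0; print('plate',(q@BX).round(4),(q@BY).round(4),q[2].round(4))
E
```

```text
(268, 22) [-0.0123  0.0612  0.0932]
(285, 15) [-0.0063  0.0546  0.0928]
(300, 60) [-0.0127  0.0494  0.0703]
(330, 92) [-0.0149  0.0368  0.0528]
(350, 100) [-0.0097  0.0297  0.0432]
(525, 25) [ 0.0033 -0.0595  0.0924]
(505, 60) [-0.0093 -0.0515  0.0807]
(470, 120) [ 0.1856  0.0407 -0.1692]
(460, 150) [ 0.1853  0.0501 -0.1962]
(380, 130) [-0.0134  0.0159  0.0282]
(410, 205) [-0.0295  0.0015 -0.0065]
(435, 205) [ 0.1855  0.0727 -0.2495]
(395, 205) [-0.0355  0.0068 -0.0008]
plate -0.0101 -0.0289 0.0864
plate 0.0447 -0.1841 -0.1022
plate 0.0013 -0.0163 0.0118
plate -0.0162 0.0221 0.0791
```

Request:
drive_tool([
  [[-0.02, -0.03, 0.4, 0, 0, 0, 1], [-0.02, -0.03, 0.6, 0, 0, 0, 1], [-0.01, -0.03, 0.6, 0, 0, 0, 1], [0, -0.02, 0.5, 0, 0, 0, 1], [0, 0, 0.4, 0, 0, 0, 1], [0, 0, 0.25, 0, 0, 0, 1], [0, 0, 0.1, 0, 0, 0, 1], [0, 0, 0, 0, 0, 0, 1], [0, 0, 0, 0, 0, 0, 1], [0, 0, 0, 0, 0, 0, 1]],
])

```text
time_s: 12.5
tcp_pos: [0.4796, 0.0759, 0.0368]
tcp_rot: [[-1.0, -0.013, 0.005], [-0.013, 1.0, -0.007], [-0.005, -0.007, -1.0]]
wrist_force: [-0.8, 0.4, -1.4]
width: 0.196
```

```bash
python3 - <<'E'
from h import *
s=ctrl.read_state();print(s['tcp_pos'],s['wrist_force'],s['width'])
plan(base(-.070,-.002,.0223),down(91.1),1)
d=shot('scene','s8');cv2.imwrite('pics/s8c.png',cv2.resize(d['pixels'][180:270,190:310],None,fx=6,fy=6,interpolation=cv2.INTER_CUBIC))
E
```

```text
[0.47964228 0.07593502 0.03677538] [-0.75751825  0.36085257 -1.41868672] 0.19588336528130582
[0.033, 0.056, 0.361, -0.003, 0.002, -0.003]
per-row mm 14.685196924978575 deg 0.5976296190891056 total local [0.033 0.056 0.361]
```

View pics/s8c.png

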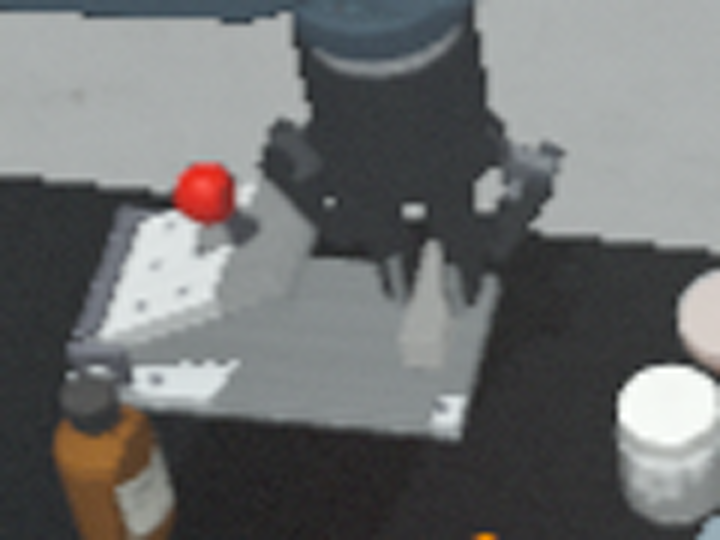

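Request:
drive_tool([
  [[0, 0.02, 0.08, 0, 0, 0, 1], [0, 0.02, 0.08, 0, 0, 0, 1], [0, 0, 0.06, 0, 0, 0, 1], [0, 0, 0.04, 0, 0, 0, 1], [0, 0, 0.02, 0, 0, 0, 1], [0, 0, 0.02, 0, 0, 0, 1], [0, 0, 0.02, 0, 0, 0, 1], [0, 0, 0, 0, 0, 0, 1], [0, 0, 0, 0, 0, 0, 1], [0, 0, 0, 0, 0, 0, 1]],
])

```text
time_s: 13.55
tcp_pos: [0.479, 0.0775, 0.0232]
tcp_rot: [[-1.0, -0.013, 0.003], [-0.013, 1.0, -0.007], [-0.003, -0.007, -1.0]]
wrist_force: [0.6, 0.8, -1.5]
width: 0.199
```

```bash
python3 - <<'E'
from h import *
s=ctrl.read_state();print(s['tcp_pos'],s['wrist_force'],s['width'])
d=shot('scene','s9');cv2.imwrite('pics/s9c.png',cv2.resize(d['pixels'][180:270,190:310],None,fx=6,fy=6,interpolation=cv2.INTER_CUBIC))
E
```

```text
[0.47898981 0.07751013 0.02315027] [ 0.57551772  0.79675855 -1.47791821] 0.19872580171591955
```

View pics/s9c.png

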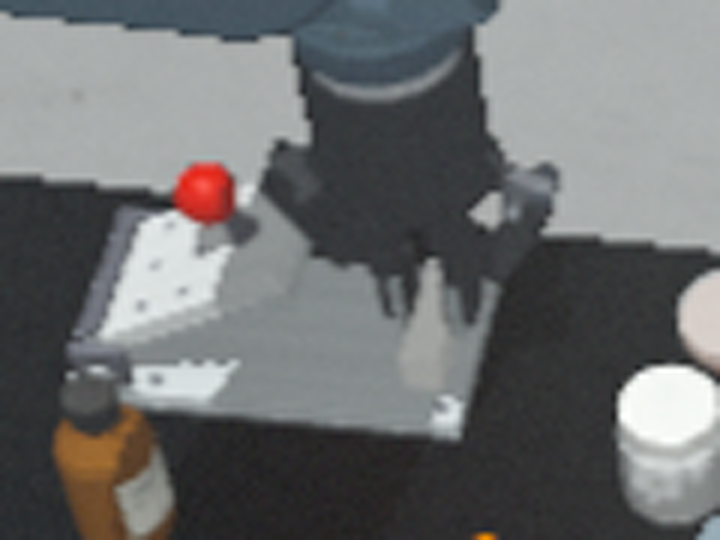

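Request:
drive_tool([
  [[0, 0, 0.02, 0, 0, 0, 1], [0, 0, 0.02, 0, 0, 0, 1], [0, 0, 0.02, 0, 0, 0, 1], [0, 0, 0.01, 0, 0, 0, 1], [0, 0, 0, 0, 0, 0, 1], [0, 0, 0, 0, 0, 0, 1], [0, 0, 0, 0, 0, 0, 1], [0, 0, 0, 0, 0, 0, 1], [0, 0, 0, 0, 0, 0, 1], [0, 0, 0, 0, 0, 0, 1]],
])

```text
time_s: 14.6
tcp_pos: [0.4791, 0.0775, 0.0222]
tcp_rot: [[-1.0, -0.013, 0.001], [-0.013, 1.0, -0.007], [-0.001, -0.007, -1.0]]
wrist_force: [-10.2, 0.1, 18.4]
width: 0.2
```

Request:
drive_tool([
  [[0, 0, -0.03, 0, 0, 0, 1], [0, 0, 0, 0, 0, 0, 1], [0, 0, 0, 0, 0, 0, 0.3], [0, 0, 0, 0, 0, 0, 0.3], [0, 0, 0, 0, 0, 0, 0.3], [0, 0, -0.4, 0, 0, 0, 0.3], [0, 0, -0.8, 0, 0, 0, 0.2], [0, 0, -0.9, 0, 0, 0, 0], [0, 0, -0.9, 0, 0, 0, 0], [0, 0, 0, 0, 0, 0, 0]],
])

```text
time_s: 15.6
tcp_pos: [0.4823, 0.0781, 0.1469]
tcp_rot: [[-1.0, -0.013, 0.014], [-0.013, 1.0, -0.007], [-0.014, -0.007, -1.0]]
wrist_force: [0.5, -0.0, 0.3]
width: 0.498
```

```bash
python3 - <<'E'
from h import *
s=ctrl.read_state();print(s['tcp_pos'],s['wrist_force'],s['width'])
d=shot('scene','s10');cv2.imwrite('pics/s10c.png',cv2.resize(d['pixels'][180:270,190:310],None,fx=6,fy=6,interpolation=cv2.INTER_CUBIC))
plan([.4948,-.2929,.14],down(-7.15),14)
E
```

```text
[0.48229121 0.0781422  0.14688671] [ 0.46066637 -0.0053703   0.32332076] 0.49803876243351025
[-0.017, -0.663, 0.012, 0.0, 0.0, 0.058]
[-0.097, -0.656, 0.012, 0.0, 0.0, 0.058]
[-0.176, -0.639, 0.012, 0.0, 0.0, 0.058]
[-0.253, -0.613, 0.012, 0.0, 0.0, 0.058]
[-0.326, -0.578, 0.012, 0.0, 0.0, 0.058]
[-0.394, -0.534, 0.012, 0.0, 0.0, 0.058]
[-0.456, -0.482, 0.012, 0.0, 0.0, 0.058]
[-0.511, -0.423, 0.011, 0.0, 0.0, 0.058]
[-0.559, -0.357, 0.011, 0.0, 0.0, 0.058]
[-0.598, -0.287, 0.01, 0.0, 0.0, 0.058]
[-0.628, -0.212, 0.01, 0.0, 0.0, 0.058]
[-0.65, -0.134, 0.009, 0.0, 0.0, 0.058]
[-0.661, -0.054, 0.009, 0.0, 0.0, 0.058]
[-0.663, 0.027, 0.008, 0.0, 0.0, 0.058]
per-row mm 26.528920112281842 deg 6.992373739004177 total local [-0.235 -9.281  0.172]
```

View pics/s10c.png

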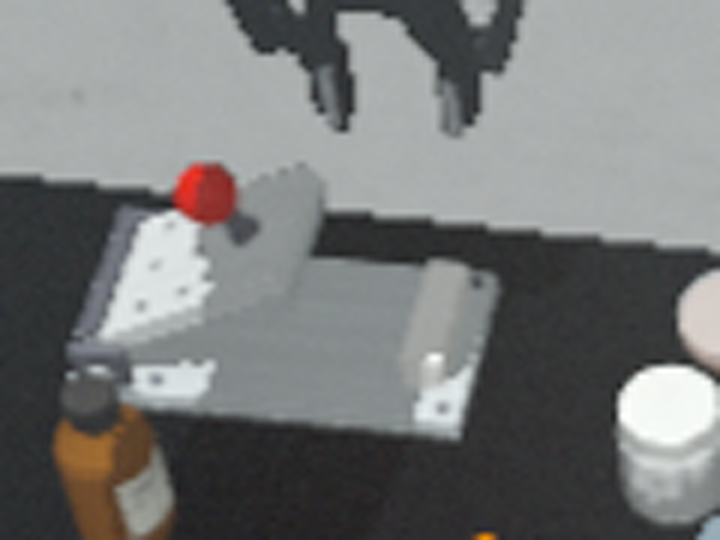

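The white block lies flat and square on the base's front end (crop 435,315). Now the grey one.

Request:
drive_tool([
  [[-0.017, -0.663, 0, 0, 0, 0.058, 0], [-0.097, -0.656, 0, 0, 0, 0.058, 0], [-0.176, -0.639, 0, 0, 0, 0.058, 0], [-0.253, -0.613, 0, 0, 0, 0.058, 0], [-0.326, -0.578, 0, 0, 0, 0.058, 0], [-0.394, -0.534, 0, 0, 0, 0.058, 0], [-0.456, -0.482, 0, 0, 0, 0.058, 0], [-0.511, -0.423, 0, 0, 0, 0.058, 0], [-0.559, -0.357, 0, 0, 0, 0.058, 0], [-0.598, -0.287, 0, 0, 0, 0.058, 0]],
])

```text
time_s: 16.65
tcp_pos: [0.4883, -0.1873, 0.1412]
tcp_rot: [[-0.356, 0.935, 0.0], [0.935, 0.356, -0.005], [-0.005, -0.001, -1.0]]
wrist_force: [-0.5, -0.1, -0.8]
width: 0.498
```

```bash
python3 - <<'E'
from h import *
plan([.4955,-.2929,.10],down(-7.15),4)
E
```

```text
[-0.631, -0.192, 0.261, -0.0, 0.001, 0.058]
[-0.65, -0.114, 0.26, -0.0, 0.001, 0.058]
[-0.66, -0.034, 0.259, -0.0, 0.001, 0.058]
[-0.659, 0.047, 0.259, -0.0, 0.001, 0.058]
per-row mm 28.388874219696614 deg 6.997531175652871 total local [-2.525 -0.77   1.044]
```

Request:
drive_tool([
  [[-0.631, -0.192, 0.26, 0, 0.001, 0.058, 0], [-0.65, -0.114, 0.26, 0, 0.001, 0.058, 0], [-0.66, -0.034, 0.26, 0, 0.001, 0.058, 0], [-0.659, 0.047, 0.26, 0, 0.001, 0.058, 0], [0, 0, 0.4, 0, 0, 0, 0], [0, 0, 0.6, 0, 0, 0, 0], [0, 0, 0.5, 0, 0, 0, 0], [0, 0, 0.1, 0, 0, 0, 0], [0, 0, 0, 0, 0, 0, 0], [0, 0, 0, 0, 0, 0, 0]],
])

```text
time_s: 17.65
tcp_pos: [0.4978, -0.2921, 0.0385]
tcp_rot: [[0.116, 0.993, 0.002], [0.993, -0.116, 0.001], [0.001, 0.002, -1.0]]
wrist_force: [0.3, 0.6, 1.1]
width: 0.5
```

```bash
python3 - <<'E'
from h import *
plan([.4955,-.2929,.007],down(-7.15),4)
d=shot('scene','s11');cv2.imwrite('pics/s11c.png',cv2.resize(d['pixels'][210:290,330:440],None,fx=6,fy=6,interpolation=cv2.INTER_CUBIC))
E
```

```text
[-0.007, -0.014, 0.197, 0.0, -0.0, 0.001]
[-0.007, -0.014, 0.197, 0.0, -0.0, 0.001]
[-0.007, -0.014, 0.197, 0.0, -0.0, 0.001]
[-0.007, -0.014, 0.197, 0.0, -0.0, 0.001]
per-row mm 7.894902295828451 deg 0.1292957616647943 total local [-0.028 -0.056  0.787]
```

View pics/s11c.png

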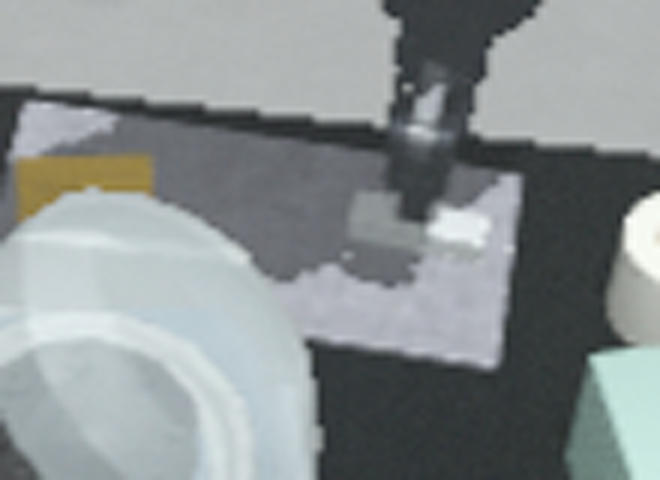

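Grey bar lies under the fingers (crop 415,220). I go down and grip.

Request:
drive_tool([
  [[-0.007, -0.01, 0.2, 0, 0, 0, 0], [-0.007, -0.01, 0.2, 0, 0, 0, 0], [-0.007, -0.01, 0.2, 0, 0, 0, 0], [-0.007, -0.01, 0.18, 0, 0, 0, 0], [0, 0, 0, 0, 0, 0, 0], [0, 0, 0, 0, 0, 0, 1], [0, 0, 0, 0, 0, 0, 1], [0, 0, 0, 0, 0, 0, 1], [0, 0, 0, 0, 0, 0, 1], [0, 0, 0, 0, 0, 0, 1]],
])

```text
time_s: 18.7
tcp_pos: [0.496, -0.2933, 0.0071]
tcp_rot: [[0.117, 0.993, 0.003], [0.993, -0.117, 0.001], [0.001, 0.002, -1.0]]
wrist_force: [-0.3, -0.8, 0.8]
width: 0.197
```

```bash
python3 - <<'E'
from h import *
s=ctrl.read_state();p=np.array(s['tcp_pos']);print(p,s['wrist_force'],s['width'])
# placed white block pose
d=load('s10')
t=base(-.070,0,.16)
s['tcp_pos']=p+[0,0,.14]; plan([.479,.0775,.15],down(90.9),15,s)
E
```

```text
[ 0.49601666 -0.29327975  0.00714975] [-0.29970707 -0.82667557  0.80003124] 0.19678538111392965
[0.61, -0.1, -0.004, 0.0, 0.0, -0.054]
[0.618, -0.03, -0.004, 0.0, 0.0, -0.054]
[0.617, 0.04, -0.004, 0.0, 0.0, -0.054]
[0.609, 0.109, -0.004, 0.0, 0.0, -0.054]
[0.593, 0.178, -0.004, 0.0, 0.0, -0.054]
[0.569, 0.244, -0.004, 0.0, 0.0, -0.054]
[0.537, 0.307, -0.004, 0.0, 0.0, -0.054]
[0.499, 0.366, -0.004, 0.0, 0.0, -0.054]
[0.454, 0.42, -0.004, 0.0, 0.0, -0.054]
[0.404, 0.469, -0.004, 0.0, 0.0, -0.054]
[0.348, 0.511, -0.004, 0.0, 0.0, -0.054]
[0.288, 0.547, -0.004, 0.0, 0.0, -0.054]
[0.224, 0.577, -0.004, 0.0, 0.0, -0.054]
[0.157, 0.598, -0.005, 0.0, 0.0, -0.054]
[0.089, 0.612, -0.005, 0.0, 0.0, -0.054]
per-row mm 24.745398380905122 deg 6.5068680287344876 total local [ 9.157 -1.504 -0.062]
```

Request:
drive_tool([
  [[0, 0, -0.4, 0, 0, 0, 1], [0, 0, -0.8, 0, 0, 0, 1], [0, 0, -0.9, 0, 0, 0, 1], [0, 0, -0.9, 0, 0, 0, 1], [0, 0, -0.5, 0, 0, 0, 1], [0.61, -0.1, 0, 0, 0, -0.054, 1], [0.618, -0.03, 0, 0, 0, -0.054, 1], [0.617, 0.04, 0, 0, 0, -0.054, 1], [0.609, 0.109, 0, 0, 0, -0.054, 1], [0.593, 0.178, 0, 0, 0, -0.054, 1]],
])

```text
time_s: 19.7
tcp_pos: [0.4897, -0.1686, 0.1479]
tcp_rot: [[-0.438, 0.899, 0.002], [0.899, 0.438, 0.001], [0.0, 0.003, -1.0]]
wrist_force: [0.1, 1.0, -2.1]
width: 0.196
```

Request:
drive_tool([
  [[0.569, 0.244, 0, 0, 0, -0.054, 1], [0.537, 0.307, 0, 0, 0, -0.054, 1], [0.499, 0.366, 0, 0, 0, -0.054, 1], [0.454, 0.42, 0, 0, 0, -0.054, 1], [0.404, 0.469, 0, 0, 0, -0.054, 1], [0.348, 0.511, 0, 0, 0, -0.054, 1], [0.288, 0.547, 0, 0, 0, -0.054, 1], [0.224, 0.577, 0, 0, 0, -0.054, 1], [0.157, 0.598, 0, 0, 0, -0.054, 1], [0.089, 0.612, 0, 0, 0, -0.054, 1]],
])

```text
time_s: 20.7
tcp_pos: [0.4795, 0.0786, 0.1483]
tcp_rot: [[-1.0, -0.013, 0.003], [-0.013, 1.0, 0.002], [-0.003, 0.002, -1.0]]
wrist_force: [-0.5, 0.3, -1.8]
width: 0.198
```

```bash
python3 - <<'E'
from h import *
s=ctrl.read_state();print(s['tcp_pos'],s['wrist_force'],s['width'])
plan([.4775,.0775,.05],down(90.8),6)
E
```

```text
[0.47953363 0.07861283 0.14831249] [-0.47326433  0.30156235 -1.80631436] 0.19798152578060815
[0.01, -0.005, 0.41, 0.0, 0.0, -0.0]
[0.009, -0.005, 0.41, 0.0, 0.0, -0.0]
[0.009, -0.005, 0.41, 0.0, 0.0, -0.0]
[0.009, -0.005, 0.41, 0.0, 0.0, -0.0]
[0.009, -0.005, 0.41, 0.0, 0.0, -0.0]
[0.009, -0.005, 0.41, 0.0, 0.0, -0.0]
per-row mm 16.38996950013724 deg 0.030618323296772495 total local [ 0.058 -0.031  2.458]
```

Request:
drive_tool([
  [[0.01, 0, 0.4, 0, 0, 0, 1], [0.01, 0, 0.5, 0, 0, 0, 1], [0.01, 0, 0.5, 0, 0, 0, 1], [0.01, 0, 0.5, 0, 0, 0, 1], [0.01, 0, 0.3, 0, 0, 0, 1], [0, 0, 0.15, 0, 0, 0, 1], [0, 0, 0.1, 0, 0, 0, 1], [0, 0, 0, 0, 0, 0, 1], [0, 0, 0, 0, 0, 0, 1], [0, 0, 0, 0, 0, 0, 1]],
])

```text
time_s: 21.7
tcp_pos: [0.4786, 0.0777, 0.0501]
tcp_rot: [[-1.0, -0.009, 0.003], [-0.009, 1.0, 0.002], [-0.003, 0.002, -1.0]]
wrist_force: [0.1, -0.2, -1.2]
width: 0.201
```

```bash
python3 - <<'E'
from h import *
s=ctrl.read_state();print(s['tcp_pos'],s['wrist_force'],s['width'])
plan([.4775,.0775,.0371],down(90.8),1)
d=shot('scene','s12');cv2.imwrite('pics/s12c.png',cv2.resize(d['pixels'][190:270,210:310],None,fx=7,fy=7,interpolation=cv2.INTER_CUBIC))
E
```

```text
[0.47859774 0.07765396 0.05014168] [ 0.13532011 -0.15279243 -1.2330821 ] 0.2005342075561714
[0.029, -0.004, 0.326, 0.001, 0.002, -0.003]
per-row mm 13.088705549312174 deg 0.36847730259956973 total local [ 0.029 -0.004  0.326]
```

View pics/s12c.png

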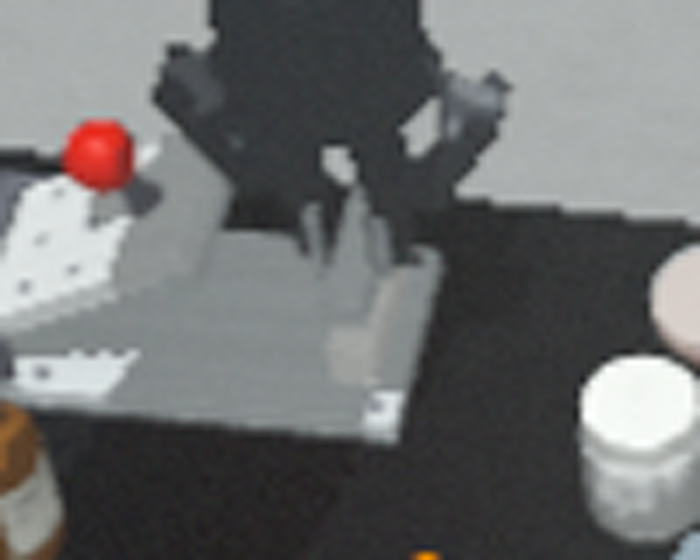

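```bash
python3 - <<'E'
from h import *
d=load('s10');p=d['pixels']
K=d['mtx'];P=d['pose'];v,u=np.mgrid[0:480,0:640];r=d['range_z']
X=(np.stack([(u-K[0,2])/K[0,0]*r,-(v-K[1,2])/K[1,1]*r,-r,np.ones_like(r)],-1)@P.T)[...,:3]
b=np.stack([(X-B0)@BX,(X-B0)@BY,X[...,2]],-1)
m=(b[...,0]<-.045)&(b[...,0]>-.1)&(abs(b[...,1])<.04)&(b[...,2]>.027)&(b[...,2]<.04)&(v>215)
q=b[m];print(m.sum(),q.min(0),q.max(0),np.median(q,0),q.mean(0))
rc=cv2.minAreaRect((q[:,:2]*1000).astype(np.float32));print(rc)
# base front edge check
m=(b[...,0]<-.03)&(b[...,0]>-.11)&(abs(b[...,1])<.06)&(b[...,2]>.008)&(b[...,2]<.016)
q=b[m];print(q.min(0),q.max(0))
d=load('s12');r=d['range_z'];P=d['pose']
X=(np.stack([(u-K[0,2])/K[0,0]*r,-(v-K[1,2])/K[1,1]*r,-r,np.ones_like(r)],-1)@P.T)[...,:3]
b=np.stack([(X-B0)@BX,(X-B0)@BY,X[...,2]],-1)
for x,y in [(345,235),(345,260),(335,300),(360,300),(385,290),(385,320),(350,345),(335,330),(365,330)]:
    print((x,y),b[int(190+y/7),int(210+x/7)].round(4))
E
```

```text
125 [-0.07871985 -0.03034494  0.02729776] [-0.05774271  0.03290709  0.03702493] [-0.06838721  0.00271479  0.03179844] [-0.0686384   0.00262004  0.03192826]
((-68.1849594116211, 1.2246227264404297), (62.95440673828125, 20.2783203125), 88.267333984375)
[-0.09069893 -0.04420335  0.00808485] [-0.03007064  0.05106963  0.01581973]
(345, 235) [-0.0636 -0.0049  0.059 ]
(345, 260) [-0.0667  0.0089  0.0591]
(335, 300) [-0.0653  0.0267  0.0593]
(360, 300) [-0.0756  0.025   0.0588]
(385, 290) [-0.076  -0.0059  0.0267]
(385, 320) [-0.076  -0.0004  0.0164]
(350, 345) [-0.0695  0.0256  0.0298]
(335, 330) [-0.0609  0.0222  0.0328]
(365, 330) [-0.0749  0.0224  0.035 ]
```

Request:
drive_tool([
  [[0.05, 0, 0.05, 0, 0, 0, 1], [0.05, 0.02, 0.06, 0, 0, 0, 1], [0, 0.02, 0.06, 0, 0, 0, 1], [0, 0, 0.06, 0, 0, 0, 1], [0, 0, 0.04, 0, 0, 0, 1], [0, 0, 0.03, 0, 0, 0, 1], [0, 0, 0.015, 0, 0, 0, 1], [0, 0, 0.01, 0, 0, 0, 1], [0, 0, 0, 0, 0, 0, 1], [0, 0, 0, 0, 0, 0, 1]],
])

```text
time_s: 22.75
tcp_pos: [0.474, 0.0793, 0.0371]
tcp_rot: [[-1.0, -0.009, 0.001], [-0.009, 1.0, 0.002], [-0.001, 0.002, -1.0]]
wrist_force: [-4.1, -0.9, 7.5]
width: 0.193
```

Request:
drive_tool([
  [[0, 0, -0.01, 0, 0, 0, 1], [0, 0, 0, 0, 0, 0, 0.3], [0, 0, 0, 0, 0, 0, 0.3], [0, 0, 0, 0, 0, 0, 0.3], [0, 0, -0.2, 0, 0, 0, 0.3], [0, 0, -0.5, 0, 0, 0, 0.3], [0, 0, -0.8, 0, 0, 0, 0.3], [0, 0, -0.9, 0, 0, 0, 0.3], [0, 0, -0.6, 0, 0, 0, 0.3], [0, 0, 0, 0, 0, 0, 0.3]],
])

```text
time_s: 23.75
tcp_pos: [0.4767, 0.0789, 0.1616]
tcp_rot: [[-1.0, -0.009, 0.011], [-0.009, 1.0, 0.001], [-0.011, 0.001, -1.0]]
wrist_force: [0.1, -0.6, 0.0]
width: 0.349
```

```bash
python3 - <<'E'
from h import *
s=ctrl.read_state();print(s['tcp_pos'],s['wrist_force'],s['width'],s['qpos'])
d=shot('scene','s13');cv2.imwrite('pics/s13c.png',cv2.resize(d['pixels'][190:270,210:310],None,fx=7,fy=7,interpolation=cv2.INTER_CUBIC))
K=d['mtx'];P=d['pose'];v,u=np.mgrid[0:480,0:640];r=d['range_z']
X=(np.stack([(u-K[0,2])/K[0,0]*r,-(v-K[1,2])/K[1,1]*r,-r,np.ones_like(r)],-1)@P.T)[...,:3]
b=np.stack([(X-B0)@BX,(X-B0)@BY,X[...,2]],-1)
m=(b[...,0]<-.045)&(b[...,0]>-.1)&(abs(b[...,1])<.04)&(b[...,2]>.042)&(b[...,2]<.05)&(v>215)
q=b[m];print(m.sum(),q.min(0),q.max(0),q.mean(0));print(cv2.minAreaRect((q[:,:2]*1000).astype(np.float32)))
# plate angle: points on the plate upper face
m=(b[...,0]<.05)&(b[...,0]>-.02)&(abs(b[...,1])<.03)&(b[...,2]>.045)&(b[...,2]<.11)&(v>190)
q=b[m];A=np.c_[q[:,0],np.ones(len(q))];c=np.linalg.lstsq(A,q[:,2],rcond=None)[0]
for _ in range(10):
    e=abs(A@c-q[:,2]);k=e<.005;c=np.linalg.lstsq(A[k],q[k,2],rcond=None)[0]
print('plate',k.sum(),len(q),c,np.arctan(-c[0]))
E
```

```text
[0.47666725 0.07894042 0.16158428] [ 1.00974886e-01 -5.81148382e-01  1.01279555e-04] 0.3492548813362244 [-7.20924653e-02 -8.27966707e-02  2.04082632e+00  2.00467589e-03
  1.17264385e+00 -1.65251213e+00]
111 [-0.07599139 -0.02515088  0.0420332 ] [-0.05736036  0.03542663  0.04960479] [-0.06662778  0.00648953  0.04608694]
((-66.54023742675781, 5.141992568969727), (18.524946212768555, 60.74751281738281), 0.7302300333976746)
plate 276 411 [-0.58466592  0.08165766] 0.5290681323309178
```

View pics/s13c.png

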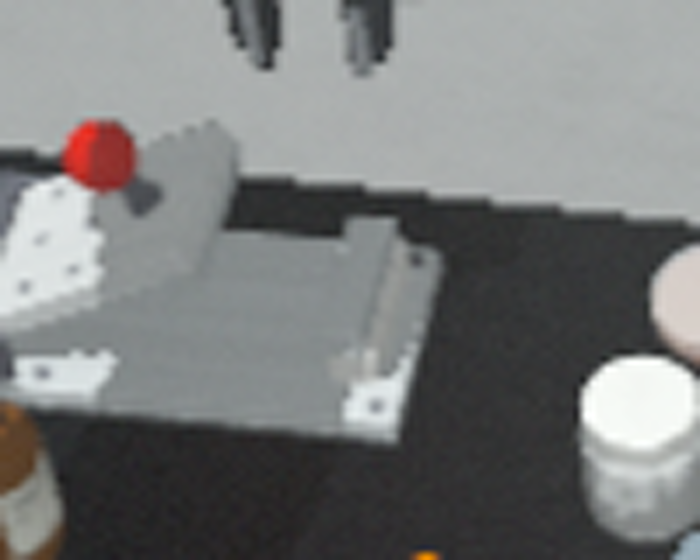

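```bash
cat >> h.py <<'E'
def tilt(deg,a=1.1): return down(a)@R.from_euler('y',deg,degrees=True).as_matrix()
E
python3 - <<'E'
from h import *
plan(base(-.10,.003,.13),tilt(8),12)
E
```

```text
[0.004, -0.065, 0.061, -0.004, 0.005, 0.062]
[-0.005, -0.065, 0.06, -0.004, 0.005, 0.062]
[-0.014, -0.064, 0.059, -0.004, 0.005, 0.062]
[-0.023, -0.062, 0.059, -0.004, 0.005, 0.062]
[-0.032, -0.059, 0.058, -0.004, 0.005, 0.062]
[-0.04, -0.055, 0.057, -0.004, 0.005, 0.062]
[-0.047, -0.05, 0.056, -0.004, 0.005, 0.062]
[-0.054, -0.044, 0.055, -0.004, 0.005, 0.062]
[-0.06, -0.037, 0.054, -0.004, 0.005, 0.062]
[-0.064, -0.029, 0.054, -0.004, 0.005, 0.062]
[-0.068, -0.021, 0.053, -0.004, 0.005, 0.062]
[-0.071, -0.013, 0.052, -0.004, 0.005, 0.062]
per-row mm 3.5490726243474136 deg 7.475533458886134 total local [ 0.043 -0.777  0.727]
```

Request:
drive_tool([
  [[0.004, -0.08, 0, -0.004, 0.006, 0.07, 0.3], [-0.006, -0.08, 0, -0.005, 0.006, 0.07, 0.3], [-0.017, -0.078, 0, -0.005, 0.006, 0.07, 0.3], [-0.028, -0.075, 0, -0.005, 0.006, 0.07, 0.3], [-0.038, -0.07, 0, -0.005, 0.006, 0.07, 0.3], [-0.048, -0.065, 0, -0.005, 0.006, 0.07, 0.3], [-0.056, -0.06, 0, -0.005, 0.006, 0.07, 0.3], [-0.065, -0.05, 0, -0.005, 0.006, 0.07, 0.3], [-0.072, -0.04, 0, -0.005, 0.006, 0.07, 0.3], [-0.08, -0.03, 0, -0.005, 0.006, 0.07, 0.3]],
])

```text
time_s: 24.8
tcp_pos: [0.4699, 0.0468, 0.1532]
tcp_rot: [[-0.102, 0.994, -0.023], [0.983, 0.105, 0.148], [0.149, -0.008, -0.989]]
wrist_force: [-0.4, -0.1, -0.5]
width: 0.352
```

```bash
python3 - <<'E'
from h import *
plan(base(-.10,.003,.06),tilt(8),6)
E
```

```text
[-0.055, 0.02, 0.384, -0.002, -0.001, 0.007]
[-0.054, 0.02, 0.385, -0.002, -0.001, 0.007]
[-0.053, 0.019, 0.385, -0.002, -0.001, 0.007]
[-0.052, 0.018, 0.385, -0.002, -0.001, 0.007]
[-0.051, 0.018, 0.385, -0.002, -0.001, 0.007]
[-0.051, 0.017, 0.385, -0.002, -0.001, 0.007]
per-row mm 15.552968418887719 deg 0.8260085522302661 total local [-0.331  0.12   2.306]
```

Request:
drive_tool([
  [[-0.055, 0.02, 0.38, -0.002, -0.001, 0.007, 0.3], [-0.055, 0.02, 0.38, -0.002, -0.001, 0.007, 0.3], [-0.055, 0.02, 0.38, -0.002, -0.001, 0.007, 0.3], [-0.055, 0.018, 0.38, -0.002, -0.001, 0.007, 0.3], [-0.05, 0.018, 0.38, -0.002, -0.001, 0.007, 0.3], [-0.05, 0.018, 0.38, -0.002, -0.001, 0.007, 0.3], [0, 0, 0, 0, 0, 0, 0.3], [0, 0, 0, 0, 0, 0, 0.3], [0, 0, 0, 0, 0, 0, 0.3], [0, 0, 0, 0, 0, 0, 0.3]],
])

```text
time_s: 25.8
tcp_pos: [0.4761, 0.0474, 0.0634]
tcp_rot: [[-0.021, 1.0, 0.007], [0.991, 0.02, 0.136], [0.135, 0.01, -0.991]]
wrist_force: [-0.1, -0.3, 0.6]
width: 0.348
```

```bash
python3 - <<'E'
from h import *
s=ctrl.read_state();print(s['tcp_pos'],s['wrist_force'])
plan(base(-.10,.003,.021),tilt(8),4)
d=shot('scene','s14');cv2.imwrite('pics/s14c.png',cv2.resize(d['pixels'][190:270,210:310],None,fx=7,fy=7,interpolation=cv2.INTER_CUBIC))
E
```

```text
[0.47611767 0.0473559  0.06343867] [-0.0641007  -0.32763837  0.63241764]
[-0.032, -0.016, 0.263, 0.001, 0.0, 0.0]
[-0.032, -0.015, 0.263, 0.001, 0.0, 0.0]
[-0.032, -0.015, 0.263, 0.001, 0.0, 0.0]
[-0.033, -0.014, 0.263, 0.001, 0.0, 0.0]
per-row mm 10.62456991039106 deg 0.14730441888075266 total local [-0.128 -0.064  1.053]
```

View pics/s14c.png

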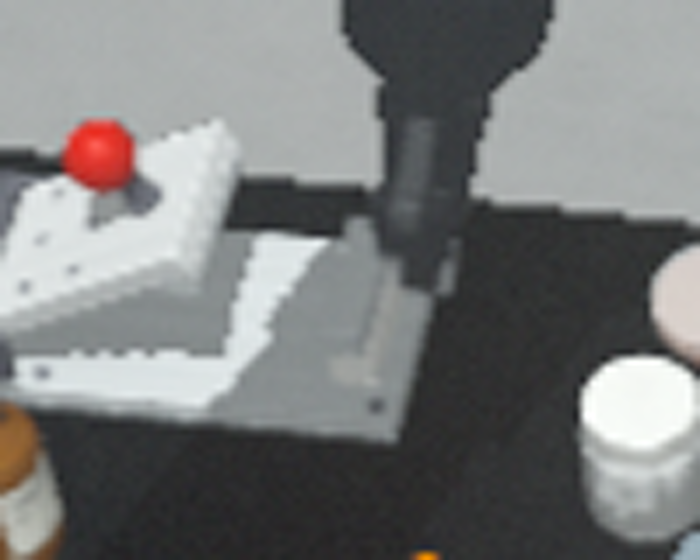

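Request:
drive_tool([
  [[-0.032, -0.016, 0.263, 0, 0, 0, 0.3], [-0.032, -0.016, 0.263, 0, 0, 0, 0.3], [-0.032, -0.016, 0.263, 0, 0, 0, 0.3], [-0.032, -0.016, 0.263, 0, 0, 0, 0.3], [0, 0, 0, 0, 0, 0, 0.3], [0, 0, 0, 0, 0, 0, 0.3], [0.05, 0, 0.007, 0, 0, 0, 0.3], [0.05, 0, 0.007, 0, 0, 0, 0.3], [0, 0, 0, 0, 0, 0, 0.3], [0, 0, 0, 0, 0, 0, 0.3]],
])

```text
time_s: 26.85
tcp_pos: [0.4735, 0.0522, 0.0206]
tcp_rot: [[-0.022, 1.0, 0.006], [0.991, 0.021, 0.136], [0.136, 0.009, -0.991]]
wrist_force: [0.0, 0.8, -0.7]
width: 0.352
```

```bash
python3 - <<'E'
from h import *
s=ctrl.read_state();p=np.array(s['tcp_pos']);print((p-B0)@BX,(p-B0)@BY,p[2],s['wrist_force'])
plan(base(-.06,.003,.021),tilt(8),10)
E
```

```text
-0.09576115167812355 0.0033997681586509895 0.020569371661487944 [ 0.04653458  0.78488397 -0.65251666]
[0.089, 0.001, 0.011, 0.0, 0.0, 0.0]
[0.089, 0.001, 0.011, 0.0, 0.0, 0.0]
[0.089, 0.001, 0.011, 0.0, 0.0, 0.0]
[0.089, 0.001, 0.011, 0.0, 0.0, 0.0]
[0.089, 0.001, 0.011, 0.0, 0.0, 0.0]
[0.089, 0.001, 0.011, 0.0, 0.0, 0.0]
[0.089, 0.001, 0.011, 0.0, 0.0, 0.0]
[0.089, 0.001, 0.011, 0.0, 0.0, 0.0]
[0.089, 0.001, 0.011, 0.0, 0.0, 0.0]
[0.089, 0.001, 0.011, 0.0, 0.0, 0.0]
per-row mm 3.5767514133524414 deg 0.05480263798939548 total local [0.887 0.011 0.111]
```

Push to about -60 mm first, then look.

Request:
drive_tool([
  [[0.06, 0, 0.008, 0, 0, 0, 0.3], [0.06, 0, 0.008, 0, 0, 0, 0.3], [0.06, 0, 0.008, 0, 0, 0, 0.3], [0.08, 0, 0.01, 0, 0, 0, 0.3], [0.1, 0, 0.012, 0, 0, 0, 0.3], [0.1, 0, 0.012, 0, 0, 0, 0.3], [0.1, 0, 0.012, 0, 0, 0, 0.3], [0.1, 0, 0.012, 0, 0, 0, 0.3], [0.1, 0, 0.012, 0, 0, 0, 0.3], [0.08, 0, 0.01, 0, 0, 0, 0.3]],
])

```text
time_s: 27.85
tcp_pos: [0.4725, 0.0864, 0.0207]
tcp_rot: [[-0.021, 1.0, 0.005], [0.991, 0.02, 0.136], [0.136, 0.008, -0.991]]
wrist_force: [0.0, -2.7, 0.3]
width: 0.351
```

```bash
cat > st.py <<'E'
from h import *
import sys
def stack(tag):
    d=shot('scene',tag);cv2.imwrite(f'pics/{tag}c.png',cv2.resize(d['pixels'][190:270,210:310],None,fx=7,fy=7,interpolation=cv2.INTER_CUBIC))
    s=ctrl.read_state();p=np.array(s['tcp_pos']);print('tcp base',((p-B0)@BX).round(4),((p-B0)@BY).round(4),p[2].round(4),s['wrist_force'].round(1) if hasattr(s['wrist_force'],'round') else s['wrist_force'])
    K=d['mtx'];P=d['pose'];v,u=np.mgrid[0:480,0:640];r=d['range_z']
    X=(np.stack([(u-K[0,2])/K[0,0]*r,-(v-K[1,2])/K[1,1]*r,-r,np.ones_like(r)],-1)@P.T)[...,:3]
    return d,np.stack([(X-B0)@BX,(X-B0)@BY,X[...,2]],-1)
E
python3 - <<'E'
from st import *
d,b=stack('s15')
E
```

```text
tcp base -0.0613 0.0037 0.0207 [ 0.4 -1.4  0.8]
```

View pics/s15c.png

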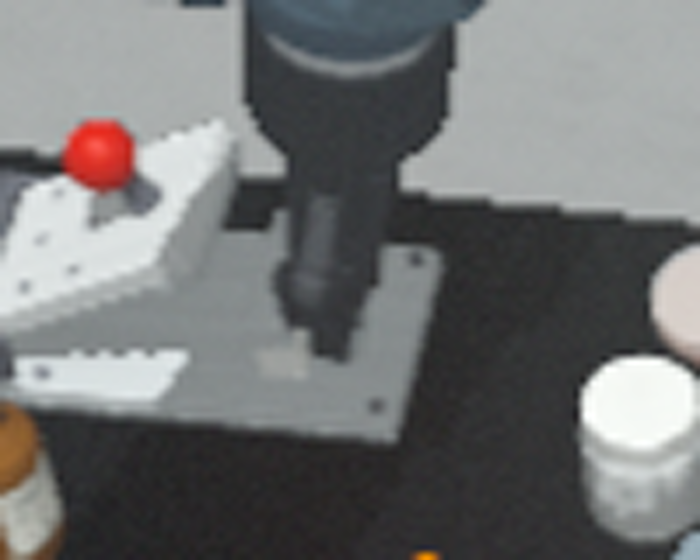

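Request:
drive_tool([
  [[0.05, 0, 0.007, 0, 0, 0, 0.3], [0.08, 0, 0.01, 0, 0, 0, 0.3], [0.08, 0, 0.01, 0, 0, 0, 0.3], [0.08, 0, 0.01, 0, 0, 0, 0.3], [0.08, 0, 0.01, 0, 0, 0, 0.3], [0.05, 0, 0.007, 0, 0, 0, 0.3], [0.02, 0, 0.003, 0, 0, 0, 0.3], [0, 0, 0, 0, 0, 0, 0.3], [0, 0, 0, 0, 0, 0, 0.3], [0, 0, 0, 0, 0, 0, 0.3]],
])

```text
time_s: 28.9
tcp_pos: [0.4721, 0.1038, 0.0208]
tcp_rot: [[-0.021, 1.0, 0.005], [0.99, 0.02, 0.136], [0.136, 0.008, -0.991]]
wrist_force: [1.0, -1.2, 0.6]
width: 0.348
```

```bash
python3 - <<'E'
from st import *
d,b=stack('s16')
E
```

```text
tcp base -0.0442 0.0037 0.0208 [ 1.7 -0.5 -0.2]
```

View pics/s16c.png

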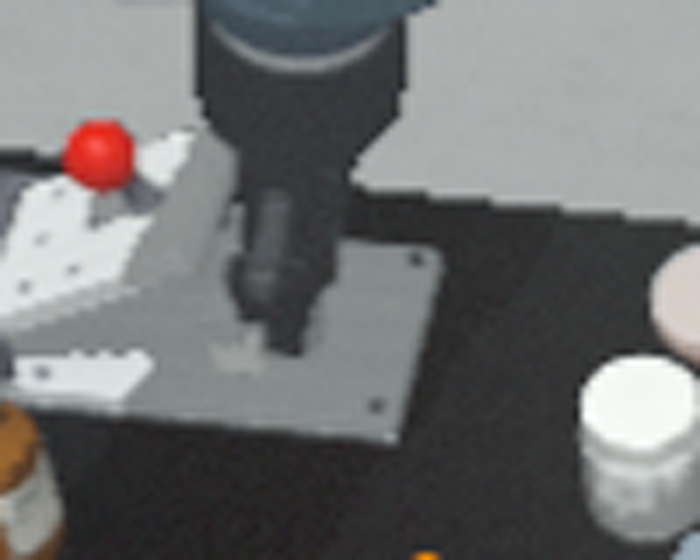

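Request:
drive_tool([
  [[-0.1, 0, -0.014, 0, 0, 0, 0.3], [-0.4, 0, -0.055, 0, 0, 0, 0.3], [-0.6, 0, -0.08, 0, 0, 0, 0.3], [-0.3, 0, -0.04, 0, 0, 0, 1], [0.07, 0, -0.5, 0, -0.013, 0, 1], [0.07, 0, -0.7, 0, -0.013, 0, 1], [0.05, 0, -0.8, 0, -0.013, 0, 1], [0.03, 0, -0.7, 0, -0.013, 0, 1], [0, 0, -0.2, 0, -0.013, 0, 1], [0, 0, 0, 0, 0, 0, 1]],
])

```text
time_s: 29.95
tcp_pos: [0.4735, 0.0462, 0.1389]
tcp_rot: [[-0.021, 1.0, 0.012], [1.0, 0.021, 0.0], [-0.0, 0.012, -1.0]]
wrist_force: [0.7, 0.1, -0.2]
width: 0.001
```

```bash
python3 - <<'E'
from st import *
d,b=stack('s17')
t=shot('top','t2');cv2.imwrite('pics/t2c.png',cv2.resize(t['pixels'][175:240,150:250],None,fx=7,fy=7,interpolation=cv2.INTER_CUBIC))
plan(base(-.021,.003,.11),down(1.1),6)
m=(b[...,0]<-.012)&(b[...,0]>-.06)&(abs(b[...,1])<.04)&(b[...,2]>.043)&(b[...,2]<.05)
q=b[m];print(m.sum(),q.min(0),q.max(0),q.mean(0));print(cv2.minAreaRect((q[:,:2]*1000).astype(np.float32)))
E
```

```text
tcp base -0.1018 0.0044 0.1375 [-0.2  0.  -0.2]
[0.337, 0.008, 0.111, 0.001, -0.0, 0.0]
[0.337, 0.008, 0.111, 0.001, -0.0, 0.0]
[0.337, 0.008, 0.111, 0.001, -0.0, 0.0]
[0.337, 0.008, 0.111, 0.001, -0.0, 0.0]
[0.337, 0.008, 0.111, 0.001, -0.0, 0.0]
[0.337, 0.008, 0.111, 0.001, -0.0, 0.0]
per-row mm 14.194014604800737 deg 0.06987892296357154 total local [2.022 0.048 0.666]
109 [-0.03070433 -0.02755608  0.04311438] [-0.01205963  0.03610689  0.04991628] [-0.02130462  0.00428024  0.04625711]
((-21.44766616821289, 4.255159378051758), (63.64664077758789, 18.484159469604492), 89.61852264404297)
```

View pics/s17c.png

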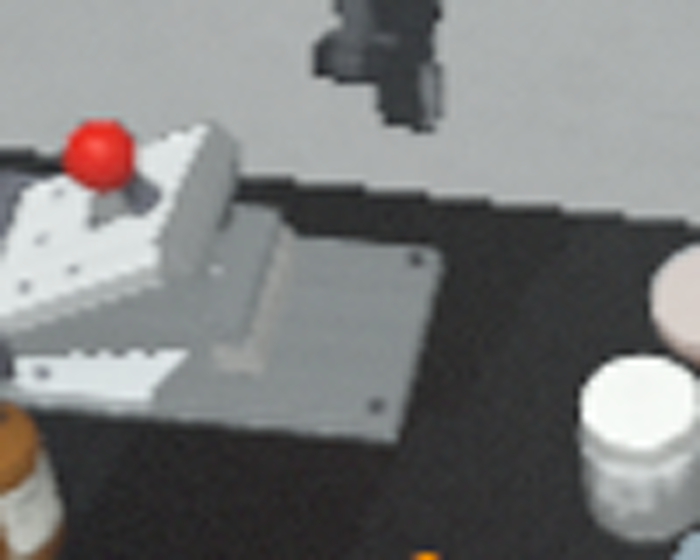

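View pics/t2c.png

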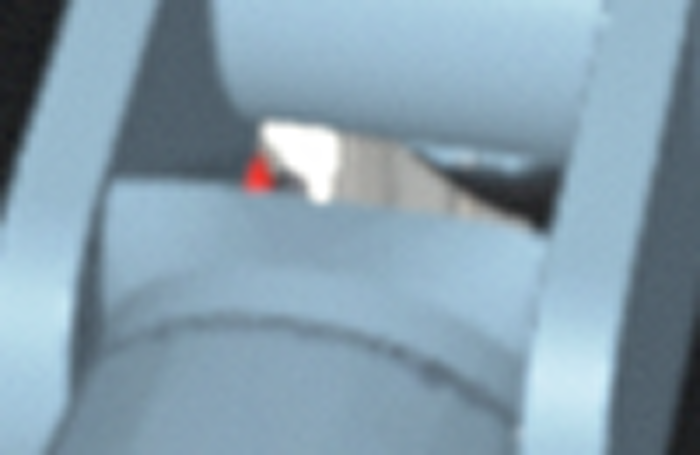

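The scene picture shows the grey block squarely on the white one under the raised roller (crop 245,290). The top view is hidden by the arm. Now above the plate's front edge.

Request:
drive_tool([
  [[0.2, 0.01, 0, 0, 0, 0, 1], [0.35, 0.01, 0.05, 0, 0, 0, 1], [0.4, 0.02, 0.05, 0, 0, 0, 1], [0.4, 0.02, 0.1, 0, 0, 0, 1], [0.35, 0, 0.15, 0, 0, 0, 1], [0.25, 0, 0.2, 0, 0, 0, 1], [0.07, 0, 0.1, 0, 0, 0, 1], [0, 0, 0.1, 0, 0, 0, 1], [0, 0, 0, 0, 0, 0, 1], [0, 0, 0, 0, 0, 0, 1]],
])

```text
time_s: 31.05
tcp_pos: [0.4736, 0.1263, 0.1072]
tcp_rot: [[-0.02, 1.0, 0.008], [1.0, 0.02, 0.0], [-0.0, 0.008, -1.0]]
wrist_force: [0.6, -0.1, -0.9]
width: 0.003
```

```bash
python3 - <<'E'
from st import *
d,b=stack('s18')
E
```

```text
tcp base -0.0217 0.0017 0.1074 [-0.2 -0.4  0. ]
```

View pics/s18c.png

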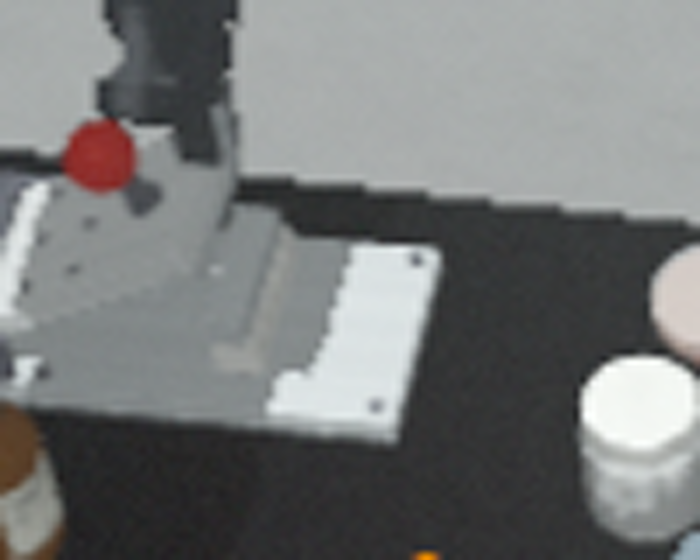

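Request:
drive_tool([
  [[0, 0, 0.15, 0, 0, 0, 1], [0, 0, 0.15, 0, 0, 0, 1], [0, 0, 0.1, 0, 0, 0, 1], [0, 0, 0.05, 0, 0, 0, 1], [0, 0, 0.05, 0, 0, 0, 1], [0, 0, 0.05, 0, 0, 0, 1], [0, 0, 0.05, 0, 0, 0, 1], [0, 0, 0, 0, 0, 0, 1], [0, 0, 0, 0, 0, 0, 1], [0, 0, 0, 0, 0, 0, 1]],
])

```text
time_s: 32.1
tcp_pos: [0.4743, 0.1265, 0.0837]
tcp_rot: [[-0.02, 1.0, 0.01], [1.0, 0.02, -0.0], [-0.0, 0.01, -1.0]]
wrist_force: [0.5, -3.7, 3.4]
width: 0.002
```

```bash
python3 - <<'E'
from st import *
d,b=stack('s19')
E
```

```text
tcp base -0.0215 0.0011 0.0837 [ 0.4 -3.9  4.8]
```

View pics/s19c.png

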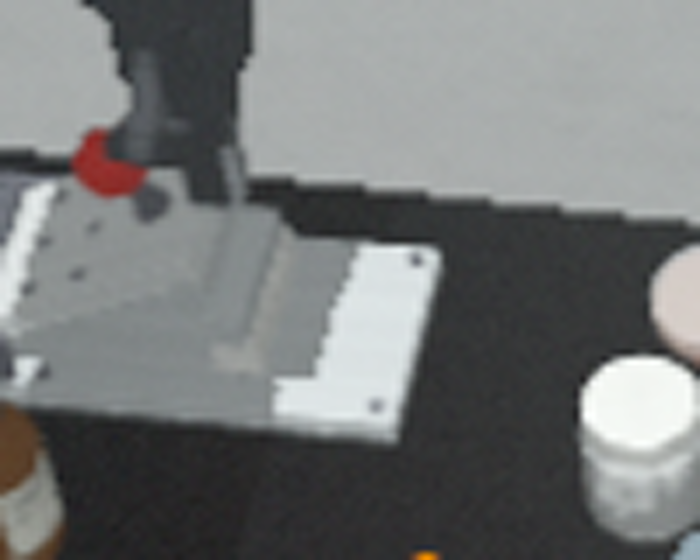

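Request:
drive_tool([
  [[-0.02, 0, 0.04, 0, 0, 0, 1], [-0.02, 0, 0.04, 0, 0, 0, 1], [-0.02, 0, 0.04, 0, 0, 0, 1], [-0.02, 0, 0.04, 0, 0, 0, 1], [-0.02, 0, 0.04, 0, 0, 0, 1], [0, 0, 0.03, 0, 0, 0, 1], [0, 0, 0.02, 0, 0, 0, 1], [0, 0, 0, 0, 0, 0, 1], [0, 0, 0, 0, 0, 0, 1], [0, 0, 0, 0, 0, 0, 1]],
])

```text
time_s: 33.15
tcp_pos: [0.4736, 0.1229, 0.073]
tcp_rot: [[-0.02, 1.0, 0.008], [1.0, 0.02, 0.001], [0.001, 0.008, -1.0]]
wrist_force: [0.8, -0.9, 2.3]
width: 0.007
```

```bash
python3 - <<'E'
from st import *
d,b=stack('s20')
E
```

```text
tcp base -0.0251 0.002 0.073 [ 0.5 -1.4  1.4]
```

View pics/s20c.png

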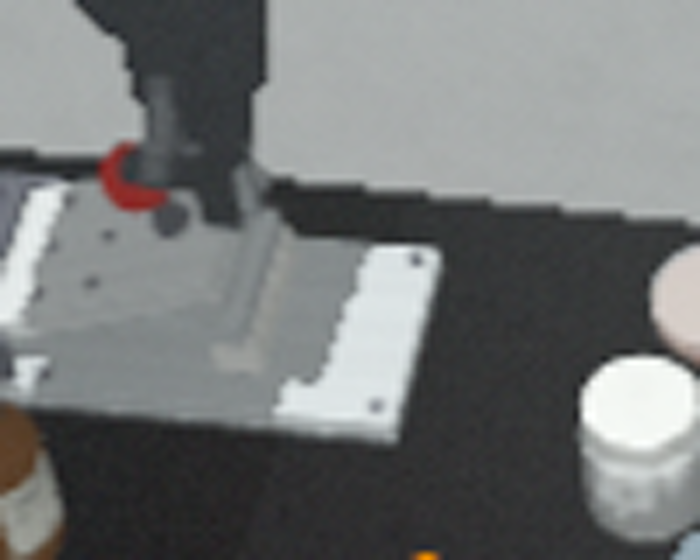

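Request:
drive_tool([
  [[0, 0, 0.01, 0, 0, 0, 1], [0, 0, 0.01, 0, 0, 0, 1], [0, 0, 0.01, 0, 0, 0, 1], [0, 0, 0.01, 0, 0, 0, 1], [0, 0, 0.01, 0, 0, 0, 1], [0, 0, 0.01, 0, 0, 0, 1], [0, 0, 0, 0, 0, 0, 1], [0, 0, 0, 0, 0, 0, 1], [0, 0, 0, 0, 0, 0, 1], [0, 0, 0, 0, 0, 0, 1]],
])

```text
time_s: 34.2
tcp_pos: [0.4737, 0.1227, 0.0707]
tcp_rot: [[-0.02, 1.0, 0.008], [1.0, 0.02, 0.0], [0.0, 0.008, -1.0]]
wrist_force: [0.6, -2.0, 3.0]
width: -0.003
```

Request:
drive_tool([
  [[0, 0, 0.01, 0, 0, 0, 1], [0, 0, 0.01, 0, 0, 0, 1], [0, 0, 0.01, 0, 0, 0, 1], [0, 0, 0, 0, 0, 0, 1], [0, 0, 0, 0, 0, 0, 1], [0, 0, 0, 0, 0, 0, 1], [0, 0, 0, 0, 0, 0, 1], [0, 0, 0, 0, 0, 0, 1], [0, 0, 0, 0, 0, 0, 1], [0, 0, 0, 0, 0, 0, 1]],
])

```text
time_s: 35.2
tcp_pos: [0.4739, 0.1226, 0.0698]
tcp_rot: [[-0.02, 1.0, 0.008], [1.0, 0.02, 0.0], [-0.0, 0.008, -1.0]]
wrist_force: [-1.2, -3.5, 5.6]
width: 0.0
```

Request:
drive_tool([
  [[0, 0, 0.005, 0, 0, 0, 1], [0, 0, 0.005, 0, 0, 0, 1], [0, 0, 0.005, 0, 0, 0, 1], [0, 0, 0, 0, 0, 0, 1], [0, 0, 0, 0, 0, 0, 1], [0, 0, 0, 0, 0, 0, 1], [0, 0, 0, 0, 0, 0, 1], [0, 0, 0, 0, 0, 0, 1], [0, 0, 0, 0, 0, 0, 1], [0, 0, 0, 0, 0, 0, 1]],
])

```text
time_s: 36.2
tcp_pos: [0.474, 0.1226, 0.0697]
tcp_rot: [[-0.021, 1.0, 0.008], [1.0, 0.021, -0.0], [-0.0, 0.008, -1.0]]
wrist_force: [-3.6, -4.9, 9.0]
width: 0.002
```

Request:
drive_tool([
  [[0, 0, 0.006, 0, 0, 0, 1], [0, 0, 0.006, 0, 0, 0, 1], [0, 0, 0.006, 0, 0, 0, 1], [0, 0, 0, 0, 0, 0, 1], [0, 0, 0, 0, 0, 0, 1], [0, 0, 0, 0, 0, 0, 1], [0, 0, 0, 0, 0, 0, 1], [0, 0, 0, 0, 0, 0, 1], [0, 0, 0, 0, 0, 0, 1], [0, 0, 0, 0, 0, 0, 1]],
])

```text
time_s: 37.2
tcp_pos: [0.474, 0.1226, 0.0695]
tcp_rot: [[-0.021, 1.0, 0.008], [1.0, 0.021, -0.0], [-0.0, 0.008, -1.0]]
wrist_force: [-5.4, -4.2, 12.7]
width: -0.002
```

Request:
drive_tool([
  [[0, 0, 0.005, 0, 0, 0, 1], [0, 0, 0.005, 0, 0, 0, 1], [0, 0, 0.005, 0, 0, 0, 1], [0, 0, 0, 0, 0, 0, 1], [0, 0, 0, 0, 0, 0, 1], [0, 0, 0, 0, 0, 0, 1], [0, 0, 0, 0, 0, 0, 1], [0, 0, 0, 0, 0, 0, 1], [0, 0, 0, 0, 0, 0, 1], [0, 0, 0, 0, 0, 0, 1]],
])

```text
time_s: 38.2
tcp_pos: [0.4741, 0.1225, 0.0693]
tcp_rot: [[-0.021, 1.0, 0.007], [1.0, 0.021, -0.0], [-0.001, 0.007, -1.0]]
wrist_force: [-6.8, -4.3, 17.0]
width: -0.004
```

```bash
python3 - <<'E'
from st import *
d,b=stack('s21')
E
```

```text
tcp base -0.0255 0.0014 0.0693 [-7.6 -4.3 17.8]
```

View pics/s21c.png

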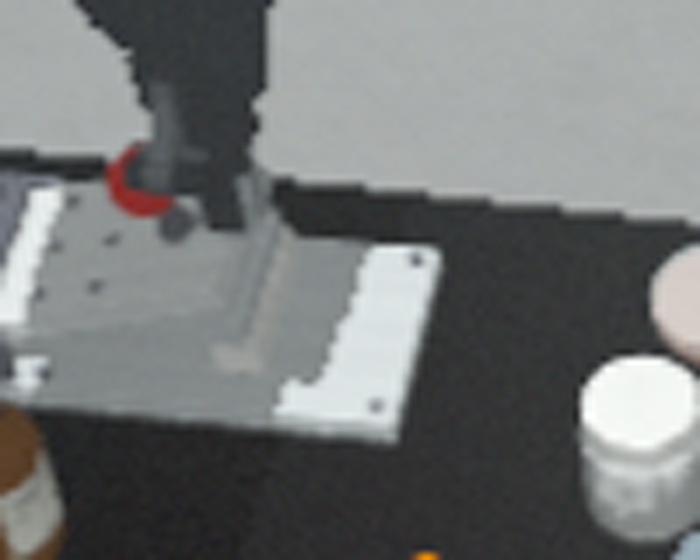

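17 N held, the tool stands still, so the roller is seated. I let go slowly and lift away.

Request:
drive_tool([
  [[0, 0, -0.01, 0, 0, 0, 1], [0, 0, -0.02, 0, 0, 0, 1], [0, 0, -0.03, 0, 0, 0, 1], [0, 0, -0.05, 0, 0, 0, 1], [0, 0, -0.2, 0, 0, 0, 1], [-0.1, 0, -0.6, 0, 0, 0, 1], [-0.6, 0, -0.7, 0, 0, 0, 1], [-0.8, 0, -0.7, 0, 0, 0, 1], [-0.8, 0, -0.3, 0, 0, 0, 1], [-0.3, 0, 0, 0, 0, 0, 1]],
])

```text
time_s: 39.25
tcp_pos: [0.4766, 0.0167, 0.1748]
tcp_rot: [[-0.018, 1.0, 0.013], [1.0, 0.018, -0.001], [-0.001, 0.013, -1.0]]
wrist_force: [0.1, 0.4, -1.1]
width: -0.001
```

```bash
python3 - <<'E'
from st import *
d,b=stack('s22')
v,u=np.mgrid[0:480,0:640]
for x,y in [(215,190),(100,215),(60,250),(80,300)]: print((x,y),b[int(190+y/7),int(210+x/7)].round(4))
m=(b[...,0]<.05)&(b[...,0]>-.025)&(abs(b[...,1])<.033)&(b[...,2]>.04)&(b[...,2]<.08)
q=b[m];A=np.c_[q[:,0],q[:,1],np.ones(len(q))];k=np.ones(len(q),bool)
for _ in range(15):
    c=np.linalg.lstsq(A[k],q[k,2],rcond=None)[0];k=abs(A@c-q[:,2])<.003
print('plate',k.sum(),len(q),c,np.arctan(-c[0]))
K=d['mtx'];P=d['pose']
for th in(.30,.349,.40):
    p=base(.072-.085*np.cos(th)+.042*np.sin(th),0,.020+.085*np.sin(th)+.042*np.cos(th))
    q=np.linalg.inv(P)@np.r_[p,1];print(th,'ball px crop',7*(K[0,0]*q[0]/-q[2]+K[0,2]-210),7*(-K[1,1]*q[1]/-q[2]+K[1,2]-190))
E
```

```text
tcp base -0.1316 0.0017 0.1732 [ 0.9 -0.6 -0.6]
(215, 190) [-0.0103 -0.0144  0.0651]
(100, 215) [ 0.036  -0.0121  0.0493]
(60, 250) [0.0491 0.0039 0.045 ]
(80, 300) [0.0328 0.0304 0.0495]
plate 341 419 [-0.3537471  -0.00289184  0.06236078] 0.34000908371487987
0.3 ball px crop 157.4441864306512 178.26836537865827
0.349 ball px crop 147.49247231414267 171.57487233913469
0.4 ball px crop 136.74251164132085 164.85837962553663
```

View pics/s22c.png

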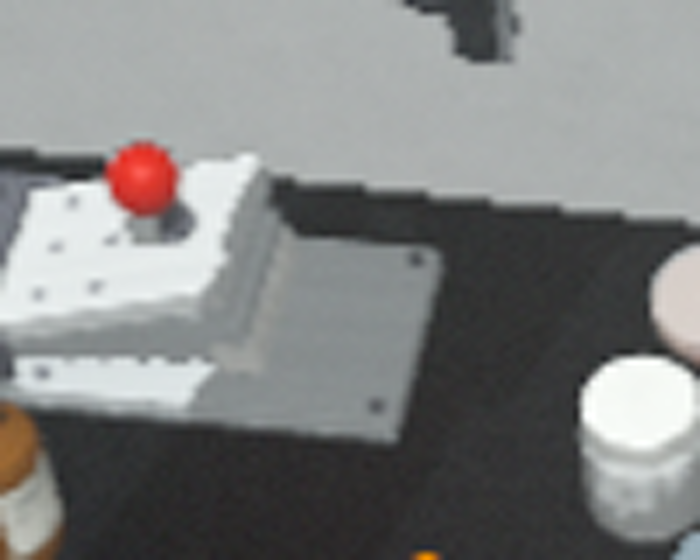

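The plate rests on the stack at about 20 degrees, and the white block's near end (crop 238,355) sits squarely beneath the grey one. The gripper is clear, and the dish and jar have not moved.

```bash
python3 -c "
from cell import ctrl
print(ctrl.sign_off())"
```

```text
the job is handed in; nothing more can be done
None
```

I set the sine plate to 20 degrees and handed the job in at about 39 s, with the robot clear of everything; no verdict is reported.

- **Lift:** I raised the plate by the red ball to about 0.55 rad. It stayed there when I let go.
- **Stack:** I laid the white 20 mm block at the front of the base, with the grey 14 mm block squarely on it. I then pushed both under the roller; the grey block measured about 21 mm in front of the base origin and 4 mm off the centre line.
- **Seating:** I pushed down at the plate's front edge until the tool stopped moving. The push was 13 N, then 17 N for about 0.7 s, which puts roughly 13 N on the roller by the 4 N rule. Then I let go slowly.

**Last checks:**
- **Angle:** A plane fitted to noisy camera depth gives 0.340 rad. That is near the lower limit of 0.3386 and a little below the 0.347 rad that a 34 mm stack should give. The ball's position in the picture was about 8 pixels (about 1 pixel in the unenlarged picture) off what 0.349 rad predicts, so neither check fixes the angle closely.
- **Blocks:** They look flat and stacked.
- **Bystanders:** I saw no movement of the dish, jar or bottle during the work. The last picture shows the dish, jar and bottle only in part.
- **Not checked:** I could not measure the roller's remaining force on the stack after letting go.

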